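# Scrape the wax chips off the cold plate

## Robot

A 6-joint arm with a two-finger parallel gripper is mounted at the origin on the work surface. World frame = base frame: x ahead of the robot, y to its left, z up, the work surface at z = 0. Lengths are in m, angles in rad, forces in N, time in s.
With the tool pointing down it reaches from about 0.25 to 0.775 m from the base axis. Payload 4 kg.
Tool frame: the origin (TCP) lies between the finger pads; the fingertips stand 14 mm ahead of it and the grasp point (between the pads) lies 5 mm behind it (tip_reach is the distance from the TCP to the fingertips, in m); z points along the fingers, y is the line along which they close (so a half turn about z gives the same grasp; the last joint's range is limited). The gripper opens to 94 mm and grips with 3 to 60 N. Pads are 16 mm wide; open, the fingers measure 119 mm over their backs; the gripper's body (75 mm by 177 mm) begins 78 mm behind the grasp point.
Start: joints at [-1.369, 0.087, 1.371, -0, 1.684, -0.103], TCP at [0.165, -0.525, 0.22] pointing down, gripper open.
Joint ranges: [-3.1, 3.1], [-0.76, 2.03], [0.27, 2.55], [-1.08, 4.22], [0.17, 2.65], [-2.57, 2.57]. Speed limits (rad/s): [2.79, 2.79, 3.14, 3.14, 3.14, 3.14].

## Interface

Orientations are given as [roll, pitch, yaw] about the fixed x, y, z axes, in that order (R = Rz(yaw) Ry(pitch) Rx(roll)).
In Python, from bench import * gives the robot as it stands. The module is installed in compiled form; this text tells all that it offers.
- The arm moves only by the tool servo_tool, never from a script. Its argument "targets" is a list of rows, each a list of 4 numbers: the shift along the tool's x, y, z in cm, then the turn about the tool's z in degrees. A call has 1 to 8 rows; each row is the pose to reach, as a shift and turn from the pose commanded when the call began, along the tool's axes at that moment; what a row does not reach only later rows make up. A row lasts 1/8 s, in which the tool goes at most 62.5 mm and 10.7 degrees, less where a joint would pass 70% of its speed; a pose out of reach is approached as far as the arm can. A call with a gripper value outside its range is refused whole. "claw" is the closure in counts, from 0 (fully open) to 255 (shut), set as the call begins (left out, the last holds). The fingers move at their own pace and stop on an object; the grip force is fixed at half the most. Time passes only in rows, so rows that repeat a pose let the fingers close. It gives the time, the measured TCP pose, the force, the opening and the grip force at its end, in the units of the state.
- get_obs(): the state, without advancing time (a new reading comes with each control period).
- snapshot(name): name is "scene" or "top" or "wrist"; returns the picture (384x512x3 uint8, blue, green, red); there is no depth.
- camera_model(name): a dict with "camera_matrix" (3x3 intrinsics, pixels), "camera_from_world" (4x4, takes a point from world to camera coordinates). Camera axes: x right, y up, looking along -z (the intrinsics and any distortion apply to the point x, -y, -z); pixel columns grow to the right and rows downward; lengths in m; the calibration is good to about 2 mm. A picture is of the moment at which its call begins: read the wrist's pose just before it. camera_model takes no time and is no camera call; for the wrist camera it gives the pose at the moment of the call.
- close_job(): hands the job in; it is judged then, once.
The state is a dict: "time": time; "joint_positions": joint angles; "qvel": joint speeds; "joint_torque": joint torques, N m; "tool_pos": TCP position; "ee_rot": TCP orientation; "wrist_force": force on the tool from outside, world axes, zero at the start; "wrist_torque": the same for the moment, N m; "width": finger opening in m; "finger_force": force on a finger pad.
Only numpy, scipy, OpenCV 4.12 (cv2) and the standard library are available. Lean on these libraries where they do the work, as an engineer would, in place of code of your own. Each camera call takes 0.05 s, during which the arm holds its last target. There are 200 camera calls.

## Task

Take the scraper from its stand, press its block lightly onto the embedding station's cold plate under the dispenser arm, behind the wax chips that lie there, and draw all four chips off the plate into the steel waste tray along its edge, without touching a chip with the gripper. Then plug the scraper back into its stand, fully home, and let go. Do not bump the dispenser arm or press hard on the plate, and leave the jar, the cassettes and the beaker as they stand.

Things in the scene. Friction and masses are not known exactly. Their poses are not given: they have to be found in the camera images.
- scraper: Scraper: blue rubbery block 24 x 90 x 30 mm (x, y, z) with a straight yellow handle. Origin: centre of the block's underside. The handle starts at the centre of the block's top, leans 40 degrees from the block's z towards its -x and is 125 mm long; section 20 mm across y (pinch here) by 16 mm. It starts home in its stand, axes parallel to the stand's.
- scraper_grip (a point): Point on the axis of the scraper's handle, 110 mm up the slope from the block's top: a good place for the middle of the finger pads, with the fingers pointing down the slope of the handle. In the scraper's frame x = -71 mm, z = 114 mm.
- stand: Grey stand block fixed to the bench, 60 x 130 x 35 mm (x, y, z), with a rectangular socket in its top that is 27 x 93 mm (x, y) and 22 mm deep with a small chamfer. Origin: centre of its underside, z up. It stands on the tray's side of the station, farther right, nearer or farther than the jar.
- socket_floor (a point): Centre of the socket's floor, 13 mm above the bench; the scraper is fully home when the centre of its underside is here, block long side along the stand's y, handle leaning to the stand's -x.
- station: White station fixed to the bench. Origin: on the bench under the cold plate's centre, z up, x roughly to the robot's left. Steel waste tray on the plate's -x side: inside x -184 to -81, y -109 to 109 mm, floor z 6, rim z 35 mm. Side rails at |y| 109 to 124 mm, top z 62 mm; low deck beyond x = 80 mm.
- plate: Dark blue flat cold plate in the station, 160 x 215 mm (x, y), axes parallel to the station's and centred on it. Origin: centre of its underside; its top is 25 mm above the origin. Its height is set by levelling screws, so its top lies 50 to 58 mm above the bench. Edge along the tray at x = -80 mm, opposed edge at 80 mm.
- plate_top (a point): Centre of the cold plate's top face.
- dispenser: White dispenser arm, fixed: beam right across the plate, on a column at the +y side (near the robot). Origin and axes as the station's. Beam: x 5 to 47, y -120 to 155, z 205 to 290 mm (about 150 mm free between plate and beam), with a 22 mm high knob on top. Column: x 5 to 47, y 125 to 155 mm.
- chip1: Loose cream wax chip, 26 x 19 x 14 mm (x, y, z), 10 g, lying on the cold plate under the dispenser arm, on the -y (away from the robot) half. Origin: centre of its underside.
- chip2: Loose cream wax chip, 26 x 19 x 14 mm (x, y, z), 10 g, lying on the cold plate under the dispenser arm, on the +y (near the robot) half. Origin: centre of its underside.
- chip3: Loose cream wax chip, 26 x 19 x 14 mm (x, y, z), 10 g, lying on the cold plate between the dispenser arm and the tray, on the -y (away from the robot) half. Origin: centre of its underside.
- chip4: Loose cream wax chip, 26 x 19 x 14 mm (x, y, z), 10 g, lying on the cold plate between the dispenser arm and the tray, on the +y (near the robot) half. Origin: centre of its underside.
- jar: Bystander: amber jar with a black cap, 68 mm across, 85 mm tall, standing next to the stand, nearer to or farther from the robot. Origin: centre of its underside.
- cassettes: Bystander: stack of three pink cassettes, 42 x 28 x 24 mm. Origin: centre of its underside.
- beaker: Bystander: white beaker, 60 mm across, 75 mm tall. Origin: centre of its underside.

How it is judged:
On the way, in this order (a step that is already met when the one before it is completed fails the run):
1. the scraper's block is pressed on the cold plate (more than 1 N) under the dispenser arm, behind the chips there (contact force between scraper and plate above 1 N and x of scraper in the frame of plate above 0.035 m), for 0.1 s.
2. all four chips lie in the waste tray (x of chip1 in the frame of station between -0.19 and -0.08 m and z of each of chip1, chip2, chip3, chip4 in the frame of station below 0.038 m and y of chip1 in the frame of station between -0.115 and 0.115 m and x of chip2 in the frame of station between -0.19 and -0.08 m and y of chip2 in the frame of station between -0.115 and 0.115 m and x of chip3 in the frame of station between -0.19 and -0.08 m and y of chip3 in the frame of station between -0.115 and 0.115 m and x of chip4 in the frame of station between -0.19 and -0.08 m and y of chip4 in the frame of station between -0.115 and 0.115 m), for 0.2 s.
At the end, for the whole second after the job is handed in: All four chips lie in the waste tray, below the plate's level, and the scraper stands in its stand's socket, fully home (its underside within 4 mm of the socket floor and 5 mm of its centre, in line within 0.08 rad, upright within 0.1 rad), released and at rest (all of step 2 and horizontal distance between scraper and socket_floor below 0.005 m and z of scraper in the frame of socket_floor below 0.004 m and angle between the y axis of scraper and the y axis of stand, either way round below 0.08 rad and angle between scraper's own z axis and vertical below 0.1 rad and linear speed of each of chip1, chip2, chip3, chip4, scraper below 0.02 m/s); the robot touches nothing.
It fails at once if the scraper presses on the plate with more than 45 N (contact force between scraper and plate above 45 N).
It fails at once if the dispenser arm is bumped (more than 5 N) (contact force between dispenser and anything else above 5 N).
It fails at once if the gripper touches a chip (contact force between any of the fingers, the arm and chip1 above 0.5 N or contact force between any of the fingers, the arm and chip2 above 0.5 N or contact force between any of the fingers, the arm and chip3 above 0.5 N or contact force between any of the fingers, the arm and chip4 above 0.5 N).
It fails at once if a bystander is moved more than 15 mm or tipped (distance of any of jar, cassettes, beaker from where it was at the start of the episode above 0.015 m or angle between any of jar, cassettes, beaker's own z axis and vertical above 0.3 rad).
It also fails if it takes over 58 s, if anything falls off the work surface, if the arm or the gripper's body presses on something with over 40 N, if the wrist force passes 120 N, or if a joint passes its speed limit or range.

## Working session

There is one attempt and no reset: what is moved stays moved. The work goes in short steps, Python scripts to look and compute and a tool call to move; the robot and the scene stay as the last step left them, time stands still between calls to the robot, and variables do not carry over. Pictures are saved under pics/ and viewed, at most 10 in all, crops included, and the job is handed in when it is done.

Besides the shell and the picture viewer there is one more tool, called in YAML: its name, and indented under it one key for each argument. servo_tool: Moves the arm, as the interface text tells. Its arguments: {"type":"object","properties":{"targets":{"type":"array"},"claw":{"type":"number"}},"required":["targets"]}

```bash
mkdir -p pics; python3 - <<'E'
from bench import *
import cv2,numpy as np
np.set_printoptions(precision=4,suppress=True)
for n in ["scene","top"]:
    im=snapshot(n); cv2.imwrite(f"pics/{n}0.png",im); cv2.imwrite(f"pics/{n}0b.png",cv2.resize(im,(800,600)))
    c=camera_model(n); print(n,c)
o=get_obs(); print(o)
E
```

```text
scene {'camera_matrix': array([[396.0166,   0.    , 256.6955],
       [  0.    , 396.0166, 187.7148],
       [  0.    ,   0.    ,   1.    ]]), 'camera_from_world': array([[ 0.237 ,  0.9715, -0.0003, -0.1382],
       [-0.8173,  0.1995,  0.5406,  0.4321],
       [ 0.5253, -0.1278,  0.8413, -1.4469],
       [ 0.    ,  0.    ,  0.    ,  1.    ]])}
top {'camera_matrix': array([[382.4054,   0.    , 256.2588],
       [  0.    , 382.4054, 186.4011],
       [  0.    ,   0.    ,   1.    ]]), 'camera_from_world': array([[ 0.0161, -0.9998, -0.0104,  0.0237],
       [ 0.9863,  0.0142,  0.1641, -0.6   ],
       [-0.164 , -0.0129,  0.9864, -0.9849],
       [ 0.    ,  0.    ,  0.    ,  1.    ]])}
{'time': 0.1, 'joint_positions': array([-1.3691,  0.0879,  1.3721, -0.    ,  1.6836, -0.1031]), 'qvel': array([-0.0006, -0.0033, -0.0036,  0.001 ,  0.0001, -0.0012]), 'joint_torque': array([  0.0019, -34.1251, -30.3302,   0.0721,   0.0304,  -0.0001]), 'tool_pos': array([ 0.165 , -0.5242,  0.2184]), 'ee_rot': array([-3.1396, -0.0002,  0.3048]), 'wrist_force': array([-0.8973,  0.2304,  0.1553]), 'wrist_torque': array([ 0.0244, -0.0139,  0.0056]), 'finger_force': 0.0, 'width': 0.09397188388926749}
```

View pics/top0b.png

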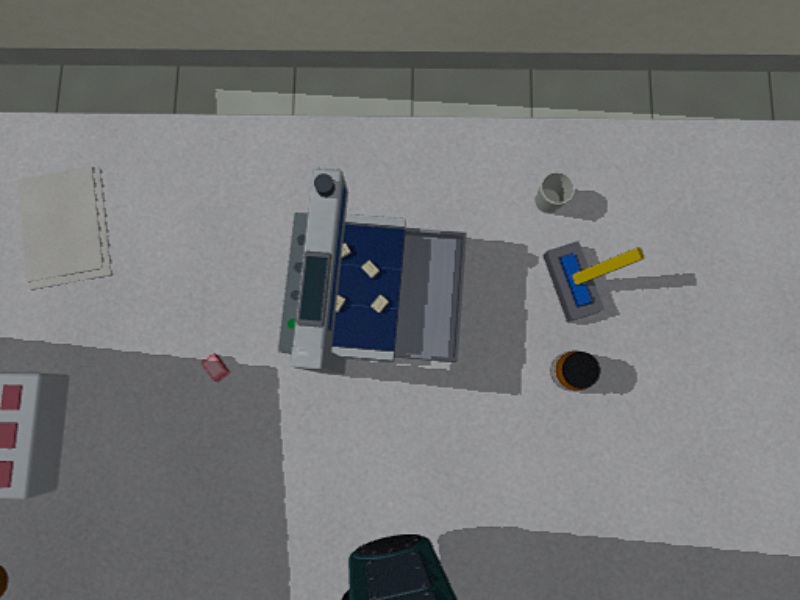

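View pics/scene0b.png

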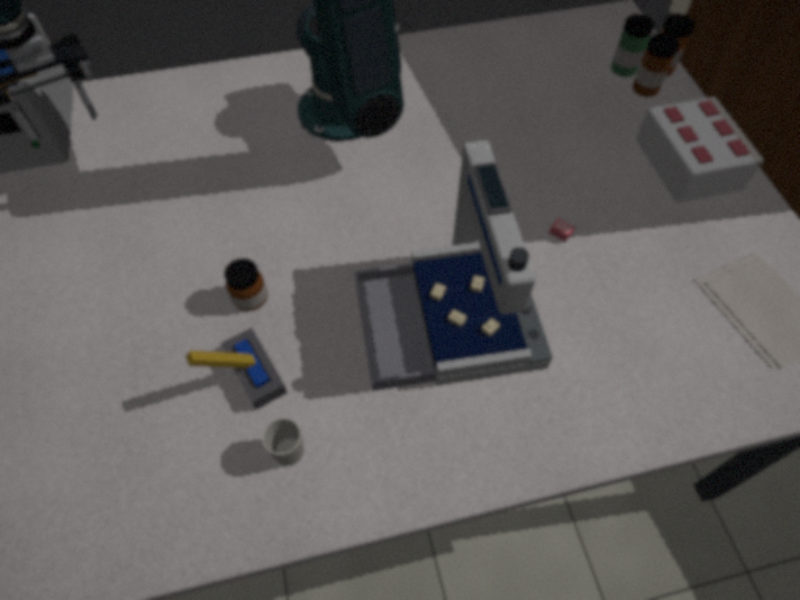

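Top view (800x600 scale): the station spans about (290–465, 200–365). The chips are near (346,250), (371,269), (340,303) and (380,303). The stand is at (575,282) with the handle end at (642,254), the jar at (577,370), the beaker at (555,193) and the cassettes at (215,367). The scene view agrees.

```bash
python3 - <<'E'
from bench import *
import cv2,numpy as np
t=cv2.imread("pics/top0.png")
a=cv2.resize(t[100:240,175:305],None,fx=4,fy=4,interpolation=cv2.INTER_CUBIC)
cv2.imwrite("pics/st.png",a)
w=snapshot("wrist"); cv2.imwrite("pics/w0.png",w); print(camera_model("wrist"))
E
```

```text
{'camera_matrix': array([[331.70434344,   0.        , 258.0232547 ],
       [  0.        , 331.70434344, 190.67956207],
       [  0.        ,   0.        ,   1.        ]]), 'camera_from_world': array([[ 2.99474995e-01, -9.54103765e-01, -8.55708646e-04,
        -5.48609086e-01],
       [ 9.21562664e-01,  2.89492968e-01, -2.58681423e-01,
         2.67341341e-02],
       [ 2.47056642e-01,  7.66800290e-02,  9.65962312e-01,
        -3.91191916e-01],
       [ 0.00000000e+00,  0.00000000e+00,  0.00000000e+00,
         1.00000000e+00]])}
```

View pics/st.png

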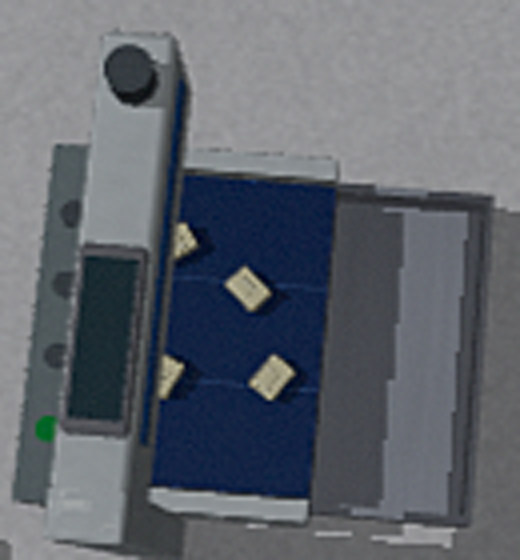

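View pics/w0.png

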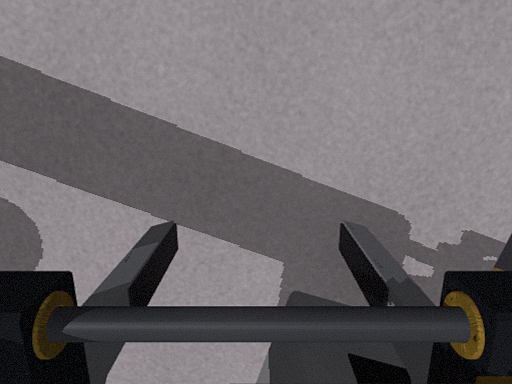

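The crop shows the plate's tray edge from (336,185) to (311,497), the beam top corners near (105,33), (172,35), (122,545) and (47,540), and the chips at (184,240), (248,288), (171,376) and (272,378). The wrist view shows only the bench and shadows.

```bash
cat > h.py <<'E'
import cv2,numpy as np
from scipy.optimize import least_squares
np.set_printoptions(precision=4,suppress=True)
def proj(c,P):
    P=np.atleast_2d(P); T=c["camera_from_world"]; q=P@T[:3,:3].T+T[:3,3]
    K=c["camera_matrix"]; return np.c_[K[0,0]*q[:,0]/-q[:,2]+K[0,2],K[1,1]*-q[:,1]/-q[:,2]+K[1,2]]
def back(c,uv,z):
    K=c["camera_matrix"];T=c["camera_from_world"];R=T[:3,:3];o=-R.T@T[:3,3]
    uv=np.atleast_2d(uv);d=np.c_[(uv[:,0]-K[0,2])/K[0,0],-(uv[:,1]-K[1,2])/K[1,1],-np.ones(len(uv))]@R
    return o+d*((z-o[2])/d[:,2:])
def place(p,P):
    c,s=np.cos(p[2]),np.sin(p[2]);P=np.asarray(P,float)
    return np.c_[p[0]+c*P[:,0]-s*P[:,1],p[1]+s*P[:,0]+c*P[:,1],P[:,2]]
def fit(c,P,uv,p0):
    f=lambda p:(proj(c,place(p,P))-uv).ravel()
    r=least_squares(f,p0,loss='soft_l1'); return r.x,r.fun.reshape(-1,2)
E
python3 - <<'E'
from bench import *
from h import *
c=camera_model("top")
P=np.array([[-80,-107.5,54],[-80,107.5,54],[5,-120,290],[47,-120,290],[5,155,290],[47,155,290],[-80,-124,62],[-80,124,62]])/1000
uv=np.array([[336,185],[311,497],[172,35],[105,33],[122,545],[47,540],[337,158],[306,523]])/4+[175,100]
p,r=fit(c,P,uv,[.45,.05,1.57]); print("station",p);print(r)
ch=back(c,np.array([[184,240],[248,288],[171,376],[272,378]])/4+[175,100],.064)
print("chips world",ch); inv=lambda w:np.c_[(w[:,:2]-p[:2])@np.array([[np.cos(p[2]),-np.sin(p[2])],[np.sin(p[2]),np.cos(p[2])]])]
print("chips st",inv(ch))
# handle: yellow, block: blue masks near stand
im=cv2.imread("pics/top0.png");h=cv2.cvtColor(im,cv2.COLOR_BGR2HSV)
hs=h.copy();hs[:,:330]=0
y=cv2.inRange(hs,(20,120,80),(35,255,255)); b=cv2.inRange(hs,(100,150,60),(125,255,255))
for n,m in(("y",y),("b",b)):
    pts=cv2.findNonZero(m);print(n,len(pts),cv2.minAreaRect(pts),cv2.boxPoints(cv2.minAreaRect(pts)).tolist())
g=cv2.resize(im[140:220,340:425],None,fx=6,fy=6,interpolation=cv2.INTER_CUBIC);cv2.imwrite("pics/sd.png",g)
print("jar/beaker/cass",back(c,np.array([[577,370],[555,193],[215,367]])*.64,.05))
E
```

```text
station [0.6085 0.1142 1.5065]
[[-0.1354 -0.037 ]
 [-0.306   0.352 ]
 [ 1.3961 -0.6319]
 [-1.3159 -1.5546]
 [ 0.8755  0.795 ]
 [-0.943   0.3773]
 [ 0.0826  0.0836]
 [ 0.3672 -0.0588]]
chips world [[0.6681 0.1291 0.064 ]
 [0.6357 0.085  0.064 ]
 [0.5753 0.1348 0.064 ]
 [0.5749 0.0676 0.064 ]]
chips st [[ 0.0187 -0.0585]
 [-0.0274 -0.029 ]
 [ 0.0185  0.0345]
 [-0.0487  0.0306]]
y 354 ((388.6034240722656, 169.7586212158203), (7.799203872680664, 46.60953140258789), 68.19859313964844) [[365.5172119140625, 174.7930908203125], [408.7930908203125, 157.48275756835938], [411.68963623046875, 164.72415161132812], [368.41375732421875, 182.03448486328125]]
b 277 ((367.92071533203125, 178.71340942382812), (33.08894348144531, 10.420547485351562), 69.775146484375) [[357.3121643066406, 164.990234375], [367.0902404785156, 161.38778686523438], [378.5292663574219, 192.43658447265625], [368.7511901855469, 196.03903198242188]]
jar/beaker/cass [[ 0.469  -0.2675  0.05  ]
 [ 0.7802 -0.2386  0.05  ]
 [ 0.4645  0.3461  0.05  ]]
```

View pics/sd.png

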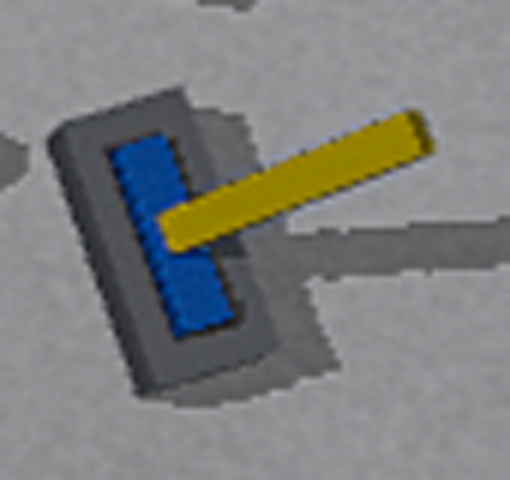

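The crop shows the stand top's right corners at (183,88) and (275,350). The blue block corners are (110,150), (168,133), (237,320) and (180,335), and the handle end is at about (420,133).

```bash
python3 - <<'E'
from bench import *
from h import *
c=camera_model("top")
P=np.array([[-30,-65,35],[-30,65,35],[12,-45,43],[-12,-45,43],[-12,45,43],[12,45,43],[-80.3,0,138.8]])/1000
uv=np.array([[183,88],[275,350],[110,150],[168,133],[237,320],[180,335],[420,133]])/6+[340,140]
p,r=fit(c,P,uv,[.62,-.28,1.95]); print("stand",p);print(r)
g=place(p,[[-.0755,0,.013+.030+.0900]])  # grip 117.5 up slope
print("grip world",g)
o=get_obs();print(o["tool_pos"],o["ee_rot"],o["time"])
# chips in station frame, beam check
E
```

```text
stand [ 0.6258 -0.2732  1.8852]
[[-0.3033 -0.3799]
 [ 0.6858  0.3492]
 [ 0.7144 -0.2393]
 [-0.6821  0.0629]
 [-0.8632 -0.0978]
 [ 0.2617 -0.0037]
 [ 0.0941  0.2671]]
grip world [[ 0.6492 -0.345   0.133 ]]
[ 0.1649 -0.5243  0.2186] [-3.1399 -0.0002  0.3048] 0.15
```

servo_tool:
  targets:
    - [6,0,-1,-11]
    - [12,-0.5,-2,-22]
    - [18,-1,-2,-33]
    - [24,-1,-2,-44]
    - [30,-1.5,-2,-54]
    - [36,-2,-2,-64]
    - [42,-2.2,-2,-74]
    - [47,-2.4,-2,-84]
  claw: 0

```text
time: 1.15
tool_pos: [0.6081, -0.3594, 0.2386]
ee_rot: [-3.141, -0.001, 1.778]
wrist_force: [-0.3, -1.0, 0.2]
width: 0.0939
finger_force: 0.0
```

```bash
cat >> h.py <<'E'
def rel(o,target,yaw):
    "shift in tool cm and tool-z turn deg from measured pose to world target/yaw"
    from scipy.spatial.transform import Rotation as R
    r=R.from_euler('xyz',o["ee_rot"]); d=r.inv().apply(np.asarray(target)-o["tool_pos"])*100
    t=-np.degrees((yaw-o["ee_rot"][2]+np.pi)%(2*np.pi)-np.pi)
    return np.round(d,2),round(t,1)
def st(p,x,y,z): return place(p,[[x,y,z]])[0]
STN=[.6085,.1142,1.5065]; STD=[.6258,-.2732,1.8852]
E
python3 - <<'E'
from bench import *
from h import *
o=get_obs();print(o["time"],o["tool_pos"],o["ee_rot"],o["joint_positions"])
print(rel(o,[.6492,-.345,.24],1.885))
E
```

```text
1.15 [ 0.6081 -0.3594  0.2386] [-3.1409 -0.0007  1.7776] [-0.6139  0.4489  0.8874 -0.0001  1.8062 -0.8208]
(array([ 0.56,  4.32, -0.14]), np.float64(-6.2))
```

servo_tool:
  targets:
    - [0.3,2.5,0,-3]
    - [0.55,4.3,0,-6.2]
    - [0.55,4.3,0,-6.2]

```text
time: 1.52
tool_pos: [0.648, -0.3459, 0.2379]
ee_rot: [-3.14, -0.002, 1.88]
wrist_force: [-0.0, -0.3, 0.0]
width: 0.0939
finger_force: 0.0
```

```bash
python3 - <<'E'
from bench import *
from h import *
o=get_obs();c=camera_model("wrist");im=snapshot("wrist");cv2.imwrite("pics/w1.png",im)
import pickle;pickle.dump((o,c),open("w1.pkl","wb"))
print(o["time"],o["tool_pos"],o["ee_rot"],o["wrist_force"])
P=np.array([[-30,-65,35],[-30,65,35],[30,65,35],[30,-65,35],[12,-45,43],[-12,-45,43],[-12,45,43],[12,45,43],[-80.3,0,138.8]])/1000
print(proj(c,place(STD,P)))
E
```

```text
1.525 [ 0.648  -0.3459  0.2379] [-3.1403 -0.0016  1.8803] [-0.0294 -0.2857  0.0113]
[[318.6855 129.8461]
 [200.1944 130.4993]
 [197.3082  72.6697]
 [321.0672  71.9306]
 [302.4904  89.6784]
 [301.8318 113.344 ]
 [216.9117 113.8233]
 [216.0465  90.1825]
 [260.0293 201.4853]]
```

View pics/w1.png

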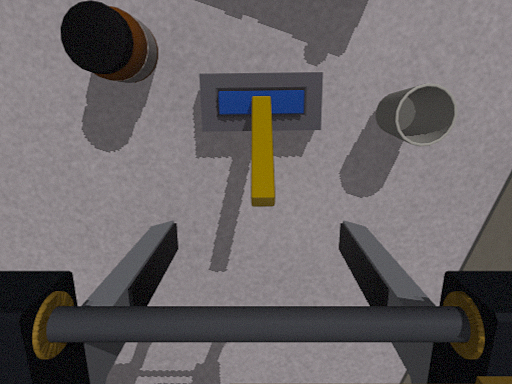

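The wrist view confirms the pose. The block corners are at about (218,90), (304,88), (306,114) and (218,114), and the stand top's corners are (200,73), (322,72), (323,129) and (200,130). The handle end is at (263,200). All are about 1–2 px from the prediction.

```bash
python3 - <<'E'
from h import *
import pickle
from bench import get_obs
o,c=pickle.load(open("w1.pkl","rb"))
P=np.array([[-30,-65,35],[-30,65,35],[30,65,35],[30,-65,35],[12,-45,43],[-12,-45,43],[-12,45,43],[12,45,43]])/1000
uv=np.array([[322.5,129.5],[200.5,130.5],[200,73],[322,72],[304.5,88.5],[305.5,114],[218,115],[217.5,90]])
p,r=fit(c,P,uv,STD);print(p);print(r)
open("h.py","a").write(f"STD={list(map(float,np.round(p,4)))}\n")
g=st(p,-.0755,0,.128);print(g,rel(get_obs(),g,p[2]))
E
```

```text
[ 0.6277 -0.2726  1.8892]
[[-1.8767  0.1475]
 [ 1.6357  0.281 ]
 [-0.8919 -0.0215]
 [ 0.8628 -0.2846]
 [-0.1343  1.044 ]
 [-1.7353 -0.7862]
 [ 0.8472 -0.9583]
 [ 0.4247  0.4094]]
[ 0.6514 -0.3443  0.128 ] (array([ 0.07,  0.48, 11.04]), np.float64(-0.6))
```

servo_tool:
  targets:
    - [0,0.4,4,-0.6]
    - [0,0.4,8,-0.6]
    - [0,0.4,10.5,-0.6]
    - [0,0.4,11,-0.6]
    - [0,0.4,11,-0.6]

```text
time: 2.2
tool_pos: [0.6507, -0.3462, 0.1304]
ee_rot: [3.141, 0.001, 1.888]
wrist_force: [-0.1, 0.5, 0.0]
width: 0.094
finger_force: 0.0
```

servo_tool:
  targets:
    - [0,0,0,0]
    - [0,0,0,0]
    - [0,0,0,0]
    - [0,0,0,0]
    - [0,0,0,0]
    - [0,0,0,0]
  claw: 255

```text
time: 2.95
tool_pos: [0.651, -0.3455, 0.1294]
ee_rot: [-3.141, -0.0, 1.89]
wrist_force: [-0.4, 0.1, -0.1]
width: 0.0371
finger_force: 0.0
```

servo_tool:
  targets:
    - [0,0,0,0]
    - [0,0,0,0]
    - [0,0,0,0]
    - [0,0,0,0]
    - [0,0,0,0]

```text
time: 3.58
tool_pos: [0.6511, -0.3456, 0.1295]
ee_rot: [3.141, 0.0, 1.89]
wrist_force: [1.1, 0.4, -0.5]
width: 0.0197
finger_force: 30.0
```

```bash
python3 - <<'E'
from bench import *
from h import *
o=get_obs();print(o)
E
```

```text
{'time': 3.575, 'joint_positions': array([-0.5648,  0.5382,  0.9754,  0.    ,  1.6278, -0.8836]), 'qvel': array([-0.0009,  0.0006,  0.0002, -0.0007,  0.0002,  0.0002]), 'joint_torque': array([ -0.1461, -52.216 , -30.0141,  -0.0646,   0.2021,  -0.0144]), 'tool_pos': array([ 0.6511, -0.3456,  0.1295]), 'ee_rot': array([3.1415, 0.0001, 1.8896]), 'wrist_force': array([ 1.1354,  0.3693, -0.5287]), 'wrist_torque': array([-0.04  , -0.2035, -0.0679]), 'finger_force': 29.99064266681671, 'width': 0.019716176398633975}
```

servo_tool:
  targets:
    - [0,0,-0.7,0]
    - [0,0,-2,0]
    - [0,0,-4,0]
    - [0,0,-8,0]
    - [0,0,-12,0]
    - [0,0,-16,0]
    - [0,0,-16,0]

```text
time: 4.45
tool_pos: [0.6522, -0.3463, 0.2968]
ee_rot: [3.134, 0.01, 1.89]
wrist_force: [-0.6, -0.8, -0.7]
width: 0.0197
finger_force: 30.0
```

```bash
python3 - <<'E'
from bench import *
from h import *
o=get_obs();c=camera_model("wrist");im=snapshot("wrist");cv2.imwrite("pics/w2.png",im)
print(o["time"],o["tool_pos"],o["ee_rot"],o["wrist_force"],o["wrist_torque"],o["finger_force"])
# expected block top corners if rigidly held
sp=np.r_[st([o["tool_pos"][0],o["tool_pos"][1],o["ee_rot"][2]],.0767,-.0006,0)[:2],o["ee_rot"][2]]
zb=o["tool_pos"][2]-.1165
P=np.array([[12,-45,30],[-12,-45,30],[-12,45,30],[12,45,30],[12,-45,0],[12,45,0]])/1000+[0,0,zb]
print(proj(c,place(sp,P)))
h=cv2.cvtColor(im,cv2.COLOR_BGR2HSV);b=cv2.inRange(h,(100,150,40),(125,255,255));print(cv2.minAreaRect(cv2.findNonZero(b)),cv2.boundingRect(b))
p=STN
for t in([.140,0],[.140,-.03]): print(st(p,*t,.46))
E
```

```text
4.45 [ 0.6522 -0.3463  0.2968] [3.1339 0.0095 1.8895] [-0.6188 -0.8434 -0.7303] [-0.1142 -0.1393 -0.0031] 29.990243017673492
[[320.3945  82.1432]
 [318.7773 116.1509]
 [197.2948 116.2727]
 [195.6353  82.174 ]
 [313.3939  83.8571]
 [202.076   83.8889]]
((258.5, 100.5), (33.0, 121.0), 90.0) (198, 84, 122, 34)
[0.6175 0.2539 0.46  ]
[0.6474 0.252  0.46  ]
```

View pics/w2.png

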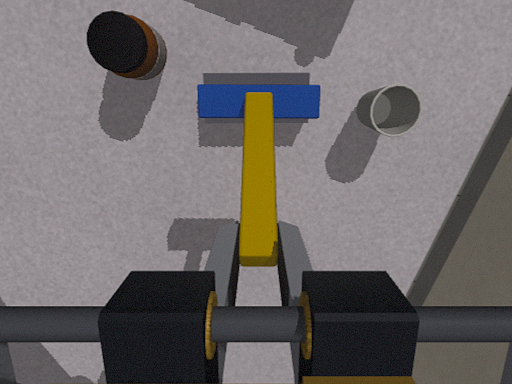

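The scraper is held without pivoting: the block spans rows 84–117 and columns 198–320, as predicted. The gripper body would hit the beam if I reached the back chips from the tray side with a vertical tool. So I will first draw the two rear chips forward from behind the beam with the scraper turned round, then finish from the tray side.

servo_tool:
  targets:
    - [0,0,-6,-8]
    - [3,-2,-12,-18]
    - [7,-4,-18,-28]
    - [12,-7,-18.5,-38]
    - [18,-7,-18.5,-48]
    - [24,-7,-18.5,-58]
    - [30,-7,-18.5,-68]
    - [36,-7,-18.5,-78]

```text
time: 5.5
tool_pos: [0.4706, -0.0238, 0.472]
ee_rot: [3.14, -0.003, -3.027]
wrist_force: [1.0, 1.3, -1.6]
width: 0.0196
finger_force: 30.0
```

```bash
python3 - <<'E'
from bench import *
from h import *
o=get_obs();print(o["time"],o["tool_pos"],o["ee_rot"],o["joint_positions"],o["finger_force"])
t=st(STN,.075+.0757,.030-.012,.48); print(t,np.arctan2(t[1],t[0])+4.111)
print(rel(o,t,4.49))
E
```

```text
5.5 [ 0.4706 -0.0238  0.472 ] [ 3.1402 -0.0035 -3.0267] [-0.1712  0.0071  0.9467  0.0004  2.1916 -1.8567] 29.988175928592682
[0.6002 0.2657 0.48  ] 4.527805359873955
(array([-16.19,  27.28,  -0.82]), np.float64(-70.7))
```

servo_tool:
  targets:
    - [-2,4,-0.8,-8]
    - [-5,8.5,-0.8,-17]
    - [-8,13.5,-0.8,-26]
    - [-11,18.5,-0.8,-36]
    - [-13.5,23,-0.8,-46]
    - [-15.5,26,-0.8,-56]
    - [-16.2,27.3,-0.8,-66]
    - [-16.2,27.3,-0.8,-70.5]

```text
time: 6.5
tool_pos: [0.6008, 0.2693, 0.476]
ee_rot: [3.134, 0.001, -1.808]
wrist_force: [0.5, -0.3, -1.4]
width: 0.0194
finger_force: 30.0
```

```bash
python3 - <<'E'
from bench import *
from h import *
o=get_obs();print(o["time"],o["tool_pos"],o["ee_rot"],o["joint_positions"],o["finger_force"])
yaw=o["ee_rot"][2]
for bx in(.075,.064):
    b=st(STN,bx,.030,.050)  # block centre, then TCP
    t=st([b[0],b[1],4.50],-.0767,.0006,0); t[2]=.22
    print(t,rel(o,t,4.50))
im=snapshot("wrist");cv2.imwrite("pics/w3.png",im)
E
```

```text
6.5 [0.6008 0.2693 0.476 ] [ 3.1342  0.001  -1.8081] [ 0.3329  0.5297  0.2783  0.0067  2.3393 -2.5668] 30.036392211914062
[0.6001 0.2658 0.22  ] (array([ 0.38, -0.2 , 25.59]), np.float64(-1.4))
[0.5994 0.2548 0.22  ] (array([ 1.47, -0.39, 25.59]), np.float64(-1.4))
```

View pics/w3.png

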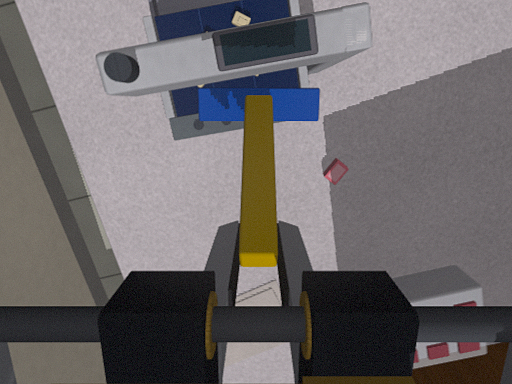

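The wrist view from behind the beam shows the held block at (200–320, 88–120). Slivers of the rear chips show behind the beam near (200,86) and (257,76), and one front chip is at (241,18).

```bash
python3 - <<'E'
from bench import *
from h import *
o=get_obs();c=camera_model("wrist")
w=back(c,[[200,86],[257,76],[241,18]],.066)
ph=STN[2];R=np.array([[np.cos(ph),-np.sin(ph)],[np.sin(ph),np.cos(ph)]])
print((w[:,:2]-STN[:2])@R)
im=cv2.imread("pics/w3.png");g=cv2.cvtColor(im,cv2.COLOR_BGR2HSV)
m=cv2.inRange(g[60:100,160:320],(15,40,90),(35,140,255));n,l,s,ce=cv2.connectedComponentsWithStats(m)
print(s[1:],ce[1:]+[160,60])
# beam bottom rear edge predicted px and top rear
print(proj(c,[st(STN,.047,y,z) for y in(-.06,.034) for z in(.205,.29)]))
yaw=4.38
for bx,by in((.078,.054),(.066,.054),(.037,.054)):
    b=st(STN,bx,by,0);t=st([b[0],b[1],yaw],-.0767,.0006,0);t[2]=.30
    print(t,rel(o,t,yaw))
E
```

```text
[[ 0.0402 -0.0561]
 [ 0.0412  0.0396]
 [-0.0486  0.03  ]]
[[ 96  14   2   2   3]
 [ 38  24   6   3  12]
 [ 96  35   1   1   1]
 [ 98  35   1   1   1]
 [108  35   1   1   1]
 [110  35   2   2   2]] [[256.6667  74.6667]
 [200.5     85.3333]
 [256.      95.    ]
 [258.      95.    ]
 [268.      95.    ]
 [270.5     95.5   ]]
[[180.1857  87.2007]
 [161.657   83.7304]
 [253.732   73.4405]
 [253.2089  66.524 ]]
[0.5852 0.2678 0.3   ] (array([ 0.53,  1.31, 17.68]), np.float64(5.3))
[0.5844 0.2558 0.3   ] (array([ 1.71,  1.1 , 17.68]), np.float64(5.3))
[0.5826 0.2269 0.3   ] (array([ 4.57,  0.59, 17.67]), np.float64(5.3))
```

servo_tool:
  targets:
    - [0.5,1.3,3,5.3]
    - [0.5,1.3,8,5.3]
    - [0.5,1.3,13,5.3]
    - [0.5,1.3,18,5.3]
    - [0.5,1.3,22,5.3]
    - [0.5,1.3,26,5.3]
    - [0.5,1.3,27.2,5.3]
    - [0.5,1.3,27.2,5.3]

```text
time: 7.55
tool_pos: [0.5852, 0.2668, 0.2074]
ee_rot: [3.138, 0.003, -1.904]
wrist_force: [-0.4, 0.0, -1.1]
width: 0.0197
finger_force: 30.0
```

```bash
python3 - <<'E'
from bench import *
from h import *
o=get_obs();print(o["time"],o["tool_pos"],o["ee_rot"],o["joint_positions"],o["wrist_force"])
yaw=4.38
for bx,by in((.066,.054),):
    b=st(STN,bx,by,0);t=st([b[0],b[1],yaw],-.0767,.0006,0);t[2]=.183
    print(t,rel(o,t,yaw))
E
```

```text
7.55 [0.5852 0.2668 0.2074] [ 3.1378  0.0027 -1.9039] [ 0.3372  0.2996  1.1463  0.0045  1.697  -2.4706] [-0.375   0.0434 -1.084 ]
[0.5844 0.2558 0.183 ] (array([ 1.07, -0.29,  2.43]), np.float64(-0.0))
```

servo_tool:
  targets:
    - [0.6,-0.2,1,0]
    - [1.1,-0.3,2,0]
    - [1.1,-0.3,2.8,0]
    - [1.1,-0.3,3,0]
    - [1.1,-0.3,3,0]

```text
time: 8.18
tool_pos: [0.5851, 0.256, 0.1785]
ee_rot: [3.14, 0.004, -1.904]
wrist_force: [-0.9, 0.6, -1.2]
width: 0.0202
finger_force: 30.0
```

servo_tool:
  targets:
    - [0,0,0.15,0]
    - [0,0,0.3,0]
    - [0,0,0.3,0]

```text
time: 8.55
tool_pos: [0.5851, 0.2559, 0.1755]
ee_rot: [3.14, 0.004, -1.904]
wrist_force: [0.3, 0.3, -2.4]
width: 0.02
finger_force: 30.0
```

servo_tool:
  targets:
    - [0,0,0.1,0]
    - [0,0,0.2,0]
    - [0,0,0.2,0]

```text
time: 8.93
tool_pos: [0.585, 0.2559, 0.1734]
ee_rot: [3.14, 0.004, -1.904]
wrist_force: [0.5, 1.0, -1.8]
width: 0.0198
finger_force: 30.0
```

servo_tool:
  targets:
    - [0,0,0.1,0]
    - [0,0,0.2,0]
    - [0,0,0.2,0]

```text
time: 9.3
tool_pos: [0.585, 0.2559, 0.1715]
ee_rot: [3.14, 0.004, -1.904]
wrist_force: [-0.3, -0.6, -1.5]
width: 0.0199
finger_force: 30.0
```

servo_tool:
  targets:
    - [0,0,0.1,0]
    - [0,0,0.15,0]
    - [0,0,0.15,0]

```text
time: 9.68
tool_pos: [0.5852, 0.256, 0.1704]
ee_rot: [3.14, 0.005, -1.904]
wrist_force: [-0.8, 0.3, -1.0]
width: 0.0199
finger_force: 30.0
```

servo_tool:
  targets:
    - [0,0,0.1,0]
    - [0,0,0.15,0]
    - [0,0,0.15,0]

```text
time: 10.05
tool_pos: [0.5854, 0.2565, 0.1699]
ee_rot: [3.141, 0.006, -1.903]
wrist_force: [-1.0, 1.9, 5.3]
width: 0.0197
finger_force: 30.0
```

servo_tool:
  targets:
    - [0,0,0,0]
    - [0.5,-0.14,0,0]
    - [1,-0.27,0,0]
    - [1.5,-0.4,0,0]
    - [2,-0.54,0,0]
    - [2.5,-0.68,0,0]
    - [2.8,-0.77,0,0]
    - [2.8,-0.77,0,0]

```text
time: 11.05
tool_pos: [0.5843, 0.2281, 0.1704]
ee_rot: [-3.14, 0.009, -1.903]
wrist_force: [0.7, 3.7, 5.6]
width: 0.0195
finger_force: 30.0
```

```bash
python3 - <<'E'
from bench import *
from h import *
o=get_obs();print(o["time"],o["tool_pos"],o["ee_rot"],o["joint_positions"],o["wrist_force"])
yaw=o["ee_rot"][2]
b=st([*o["tool_pos"][:2],yaw],.0767,-.0006,0);ph=STN[2]
R=np.array([[np.cos(ph),-np.sin(ph)],[np.sin(ph),np.cos(ph)]]);print("block st",(b[:2]-STN[:2])@R)
yaw=4.36
b=st(STN,.066,-.035,0);t=st([b[0],b[1],yaw],-.0767,.0006,0);t[2]=.2;print(t,rel(o,t,yaw))
E
```

```text
11.05 [0.5843 0.2281 0.1704] [-3.1402  0.0088 -1.9034] [ 0.2784  0.2675  1.2594  0.0064  1.6086 -2.5303] [0.6678 3.6662 5.6087]
block st [0.0383 0.0524]
[0.6747 0.2496 0.2   ] (array([-5.01, -7.85, -2.91]), np.float64(1.1))
```

```bash
python3 - <<'E'
from bench import *
from h import *
o=get_obs();yaw=4.33
for x in(.068,.039):
    b=st(STN,x,-.035,0);t=st([b[0],b[1],yaw],-.0767,.0006,0);t[2]=.2;print(t,rel(o,t,yaw))
E
```

```text
[0.677  0.2507 0.2   ] (array([-5.19, -8.02, -2.91]), np.float64(2.8))
[0.6751 0.2218 0.2   ] (array([-2.4 , -8.79, -2.93]), np.float64(2.8))
```

servo_tool:
  targets:
    - [0,0,-1.5,0]
    - [-1.5,0.4,-3,0]
    - [-3.2,0.6,-3,2.8]
    - [-3.8,-2,-3,2.8]
    - [-4.6,-5,-3,2.8]
    - [-5.2,-8,-3,2.8]
    - [-5.2,-8,-1.5,2.8]
    - [-5.2,-8,-0.8,2.8]

```text
time: 12.05
tool_pos: [0.6746, 0.2494, 0.1737]
ee_rot: [3.136, 0.001, -1.953]
wrist_force: [-0.3, -0.5, -2.0]
width: 0.0197
finger_force: 30.0
```

servo_tool:
  targets:
    - [0,0,0.2,0]
    - [0,0,0.45,0]
    - [0,0,0.45,0]

```text
time: 12.42
tool_pos: [0.6755, 0.2501, 0.1727]
ee_rot: [3.14, 0.005, -1.952]
wrist_force: [0.5, 0.0, -1.6]
width: 0.0203
finger_force: 30.0
```

servo_tool:
  targets:
    - [0,0,0.15,0]
    - [0,0,0.3,0]
    - [0,0,0.3,0]

```text
time: 12.8
tool_pos: [0.6761, 0.2503, 0.1702]
ee_rot: [3.141, 0.006, -1.952]
wrist_force: [-0.4, 1.7, 1.8]
width: 0.02
finger_force: 30.0
```

servo_tool:
  targets:
    - [0,0,0.1,0]
    - [0,0,0.1,0]

```text
time: 13.05
tool_pos: [0.6762, 0.2506, 0.17]
ee_rot: [-3.142, 0.007, -1.952]
wrist_force: [-1.3, 1.7, 5.3]
width: 0.0197
finger_force: 30.0
```

```bash
python3 - <<'E'
from bench import *
from h import *
o=get_obs();print(o["time"],o["tool_pos"],o["ee_rot"],o["joint_positions"],o["wrist_force"])
yaw=o["ee_rot"][2]
b=st(STN,.039,-.035,0);t=st([b[0],b[1],yaw],-.0767,.0006,0);t[2]=.17;print(t,rel(o,t,yaw))
E
```

```text
13.05 [0.6762 0.2506 0.17  ] [-3.1415  0.0066 -1.9521] [ 0.274   0.4852  0.9716  0.0052  1.6807 -2.4857] [-1.2814  1.6553  5.3229]
[0.675  0.2218 0.17  ] (array([ 2.72, -0.96, -0.02]), np.float64(-0.0))
```

servo_tool:
  targets:
    - [0.5,-0.17,0,0]
    - [1,-0.35,0,0]
    - [1.5,-0.52,0,0]
    - [2,-0.7,0,0]
    - [2.4,-0.84,0,0]
    - [2.7,-0.95,0,0]
    - [2.7,-0.95,0,0]

```text
time: 13.92
tool_pos: [0.6755, 0.2228, 0.1705]
ee_rot: [-3.141, 0.009, -1.952]
wrist_force: [1.0, 3.6, 5.6]
width: 0.02
finger_force: 30.0
```

servo_tool:
  targets:
    - [0,0,-1.5,0]
    - [-2,0.7,-3,0]
    - [-4.5,1.6,-3,0]
    - [-5,1.8,-8,0]
    - [-5,1.8,-14,0]
    - [-5,1.8,-20,0]
    - [-5,1.8,-26,0]
    - [-5,1.8,-30,0]

```text
time: 14.92
tool_pos: [0.6511, 0.2635, 0.4394]
ee_rot: [-3.129, 0.019, -1.952]
wrist_force: [0.1, 0.1, -1.6]
width: 0.0198
finger_force: 30.0
```

```bash
python3 - <<'E'
from bench import *
from h import *
o=get_obs();print(o["time"],o["tool_pos"],o["ee_rot"],o["joint_positions"],o["wrist_force"])
t=[.55,.0,.48];print(rel(o,t,3.6))
E
```

```text
14.925 [0.6511 0.2635 0.4394] [-3.1291  0.0187 -1.952 ] [ 0.3008  0.5842  0.2781  0.0086  2.2578 -2.454 ] [ 0.1245  0.1338 -1.5811]
(array([28.14, -0.48, -4.59]), np.float64(41.9))
```

servo_tool:
  targets:
    - [1.5,4,-2.3,0]
    - [3.4,8.3,-4.6,0]
    - [3.4,8.3,-4.6,6]
    - [8,6.6,-4.6,14]
    - [13,4.8,-4.6,23]
    - [18,3,-4.6,32]
    - [23,1.3,-4.6,38]
    - [28,-0.5,-4.6,42]

```text
time: 15.92
tool_pos: [0.5498, -0.0009, 0.4838]
ee_rot: [3.141, 0.032, -2.688]
wrist_force: [0.4, 0.2, -2.7]
width: 0.02
finger_force: 30.0
```

```bash
python3 - <<'E'
from bench import *
from h import *
o=get_obs();print(o["time"],o["tool_pos"],o["ee_rot"],o["joint_positions"],o["wrist_force"])
im=snapshot("top");cv2.imwrite("pics/top1.png",cv2.resize(im[95:245,165:325],None,fx=4,fy=4,interpolation=cv2.INTER_CUBIC))
for x,y in((-.06,.03),(.037,.03)):
    b=st(STN,x,y,0);t=st([b[0],b[1],STN[2]],-.0767,.0006,0);t[2]=.3
    print(t,rel(o,t,STN[2]))
E
```

```text
15.925 [ 0.5498 -0.0009  0.4838] [ 3.1415  0.0317 -2.6878] [-0.1153  0.1797  0.7332  0.0213  2.202  -2.1271] [ 0.3972  0.1659 -2.6688]
[ 0.5692 -0.0203  0.3   ] (array([-0.31, -2.59, 18.4 ]), np.float64(119.7))
[0.5754 0.0765 0.3   ] (array([-5.11,  5.83, 18.56]), np.float64(119.7))
```

View pics/top1.png

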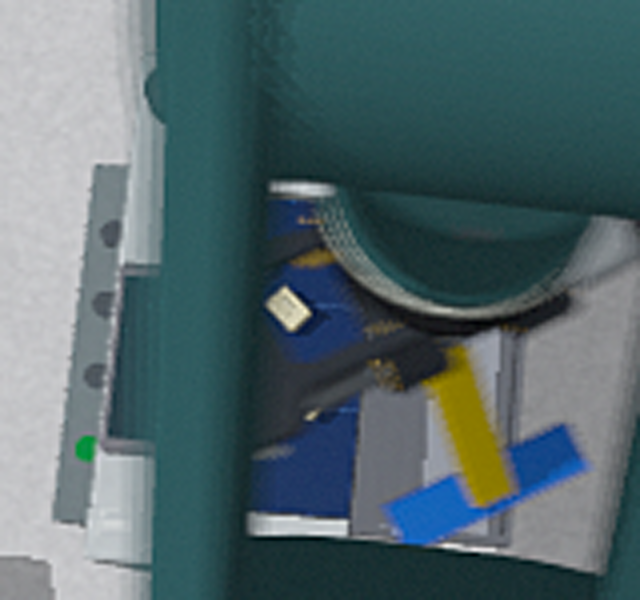

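The arm hides most of the plate; chip3 is visible at (290,308) in this crop. I continue turning the scraper to the tray-side orientation.

servo_tool:
  targets:
    - [0,-1,0,10]
    - [0,-2,0,20]
    - [-0.3,-2.6,0,30]
    - [-0.3,-2.6,0,40]
    - [-0.3,-2.6,0,50]
    - [-0.3,-2.6,0,60]
    - [-0.3,-2.6,0,70]
    - [-0.3,-2.6,0,80]

```text
time: 16.98
tool_pos: [0.5643, -0.0212, 0.4837]
ee_rot: [3.111, 0.005, 2.196]
wrist_force: [0.2, -0.4, -1.6]
width: 0.0198
finger_force: 30.0
```

servo_tool:
  targets:
    - [0,0,3,10]
    - [0,0,6,20]
    - [0,0,9,30]
    - [0,0,12,39.5]
    - [0,0,14,39.5]
    - [0,0,14,39.5]

```text
time: 17.73
tool_pos: [0.5671, -0.0192, 0.3413]
ee_rot: [3.12, -0.016, 1.512]
wrist_force: [-0.3, 0.0, -1.7]
width: 0.02
finger_force: 30.0
```

```bash
python3 - <<'E'
from bench import *
from h import *
o=get_obs();c=camera_model("wrist");im=snapshot("wrist");cv2.imwrite("pics/w4.png",im)
import pickle;pickle.dump((o,c),open("w4.pkl","wb"))
print(o["time"],o["tool_pos"],o["ee_rot"],o["joint_positions"],o["wrist_force"])
P=[[-.08,-.1075,.054],[-.08,.1075,.054],[.005,-.09,.205],[.005,.09,.205],[.005,-.12,.29],[.005,.155,.29]]
print(proj(c,place(STN,P)))
E
```

```text
17.725 [ 0.5671 -0.0192  0.3413] [ 3.1204 -0.0158  1.5125] [-0.1442  0.1199  1.0957  0.0186  1.9062 -0.0794] [-0.3115  0.0305 -1.7484]
[[357.833  121.0778]
 [197.973  120.393 ]
 [401.1554  25.5814]
 [187.1599  23.2829]
 [513.2686  -7.7228]
 [ 47.4276 -13.8193]]
```

View pics/w4.png

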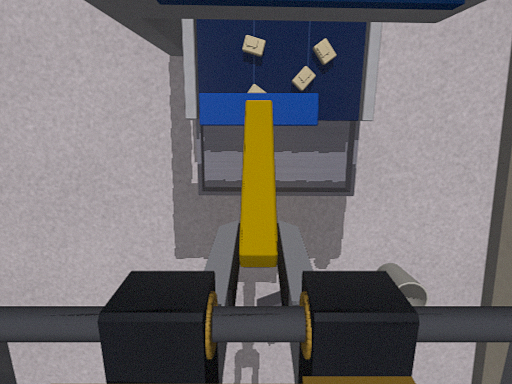

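The view is now clear. All four chips are out from under the beam, at about (254,45), (324,50), (304,78) and (257,90). The beam's lower edge is at row 20 and the plate edge at row 121, which matches the prediction.

```bash
python3 - <<'E'
from bench import *
from h import *
import pickle
o,c=pickle.load(open("w4.pkl","rb"))
im=cv2.imread("pics/w4.png");g=cv2.cvtColor(im,cv2.COLOR_BGR2HSV)
m=cv2.inRange(g[25:100,195:360],(12,25,120),(38,150,255));n,l,s,ce=cv2.connectedComponentsWithStats(m)
ph=STN[2];R=np.array([[np.cos(ph),-np.sin(ph)],[np.sin(ph),np.cos(ph)]])
for i in range(1,n):
    if s[i,4]>20:
        uv=np.array([[s[i,0],s[i,1]],[s[i,0]+s[i,2],s[i,1]+s[i,3]],ce[i]])+[195,25]
        print(uv[2],((back(c,uv,.068)[:,:2]-STN[:2])@R*1000).round(0).tolist())
from scipy.spatial.transform import Rotation as Ro
# block offset in tool frame recorded at home (tool vertical): tool x +.0767, y about +.0006, z +.1165
off=np.array([.0767,.0006,.1165])
o=get_obs();r=Ro.from_euler('xyz',o["ee_rot"])
print("block now",((o["tool_pos"]+r.apply(off))[:2]-STN[:2])@R, (o["tool_pos"]+r.apply(off))[2])
for x,y in((.037,.047),(.037,.03),(.037,-.045)):
    yaw=STN[2];rr=Ro.from_euler('xyz',[o["ee_rot"][0],o["ee_rot"][1],yaw])
    t=st(STN,x,y,.085)-rr.apply(off);print(t,rel(o,t,yaw))
E
```

```text
[253.4528  44.2801] [[23.0, 48.0], [0.0, 19.0], [13.0, 34.0]]
[324.8878  50.2343] [[20.0, -41.0], [-8.0, -70.0], [7.0, -55.0]]
[303.4658  77.3664] [[-12.0, -15.0], [-41.0, -46.0], [-26.0, -30.0]]
[255.449   89.1837] [[-34.0, 40.0], [-45.0, 18.0], [-40.0, 31.0]]
block now [-0.0573  0.0294] 0.2277194920581206
[0.5556 0.076  0.2002] (array([ 9.22, -2.09, 14.37]), np.float64(0.3))
[0.5725 0.0749 0.2002] (array([ 9.21, -0.4 , 14.41]), np.float64(0.3))
[0.6474 0.0701 0.2002] (array([ 9.16,  7.1 , 14.59]), np.float64(0.3))
```

servo_tool:
  targets:
    - [0,-0.4,5,0.3]
    - [0,-0.7,10,0.3]
    - [0,-0.7,14,0.3]
    - [2,-0.7,14.4,0.3]
    - [4.5,-0.7,14.4,0.3]
    - [7,-0.7,14.4,0.3]
    - [8.6,-0.7,14.4,0.3]
    - [9.2,-0.7,14.4,0.3]

```text
time: 18.77
tool_pos: [0.5704, 0.0762, 0.2023]
ee_rot: [3.115, -0.016, 1.509]
wrist_force: [0.4, 0.1, -2.1]
width: 0.0197
finger_force: 30.0
```

```bash
cat >> h.py <<'E'
from scipy.spatial.transform import Rotation as Ro
OFF=np.array([.0767,.0006,.1165])
def blk(o,F=STN):
    w=o["tool_pos"]+Ro.from_euler('xyz',o["ee_rot"]).apply(OFF);a=F[2]
    return np.r_[(w[:2]-F[:2])@np.array([[np.cos(a),-np.sin(a)],[np.sin(a),np.cos(a)]]),w[2],o["ee_rot"][2]-a]
E
python3 - <<'E'
from bench import *
from h import *
o=get_obs();print(o["time"],o["tool_pos"],o["ee_rot"],o["wrist_force"],blk(o))
E
```

```text
18.775 [0.5704 0.0762 0.2023] [ 3.1146 -0.0164  1.5086] [ 0.3519  0.0795 -2.1288] [0.0383 0.032  0.0871 0.0021]
```

servo_tool:
  targets:
    - [0,0,1.5,0]
    - [0,0,2.6,0]
    - [0,0,2.9,0]
    - [0,0,2.9,0]
    - [0,0,3.1,0]
    - [0,0,3.1,0]

```text
time: 19.52
tool_pos: [0.5696, 0.075, 0.1678]
ee_rot: [3.121, -0.016, 1.507]
wrist_force: [0.5, -0.4, -1.4]
width: 0.02
finger_force: 30.0
```

servo_tool:
  targets:
    - [0,0,0.1,0]
    - [0,0,0.2,0]
    - [0,0,0.2,0]

```text
time: 19.9
tool_pos: [0.5702, 0.0753, 0.167]
ee_rot: [3.118, -0.016, 1.507]
wrist_force: [-0.4, 0.3, -1.7]
width: 0.0197
finger_force: 30.0
```

servo_tool:
  targets:
    - [0,0,0.1,0]
    - [0,0,0.15,0]
    - [0,0,0.15,0]

```text
time: 20.27
tool_pos: [0.5703, 0.0753, 0.1656]
ee_rot: [3.118, -0.016, 1.507]
wrist_force: [0.6, -0.2, -1.2]
width: 0.0197
finger_force: 30.0
```

servo_tool:
  targets:
    - [0,0,0.1,0]
    - [0,0,0.15,0]
    - [0,0,0.15,0]

```text
time: 20.65
tool_pos: [0.5703, 0.0753, 0.164]
ee_rot: [3.118, -0.016, 1.507]
wrist_force: [-0.6, 0.8, -2.1]
width: 0.0198
finger_force: 30.0
```

```bash
python3 - <<'E'
from bench import *
from h import *
o=get_obs();print(o["time"],o["tool_pos"],o["ee_rot"],o["wrist_force"],o["wrist_torque"],blk(o))
E
```

```text
20.65 [0.5703 0.0753 0.164 ] [ 3.1183 -0.0161  1.5068] [-0.5844  0.8329 -2.0922] [-0.1751 -0.071   0.033 ] [0.0373 0.0323 0.0488 0.0003]
```

```bash
cat > piv.py <<'E'
from h import *
# project block-top corners in tool frame for pivot d about pinch axis (tool y), slide s along handle
def pred(K,Tct,d,s,e):
    # scraper coords -> tool coords; scraper z up = -tool z, scraper x = tool x, y = -tool y
    g=np.array([-.0767,0,.1165+.005]); h=np.array([-np.sin(np.radians(40)),0,np.cos(np.radians(40))])
    P=np.array([[12,-45,30],[-12,-45,30],[-12,45,30],[12,45,30]])/1000-g+s*h
    P=P@Ro.from_euler('y',d).as_matrix().T
    T=np.c_[P[:,0],-P[:,1]+e,-P[:,2]-.005]
    return proj({"camera_matrix":K,"camera_from_world":Tct},T)
def cam_tool(o,c):
    T=np.eye(4);T[:3,:3]=Ro.from_euler('xyz',o["ee_rot"]).as_matrix();T[:3,3]=o["tool_pos"]
    return c["camera_from_world"]@T
def box(im):
    h=cv2.cvtColor(im,cv2.COLOR_BGR2HSV);m=cv2.inRange(h,(100,150,125),(125,255,255));m[:, :150]=0;m[140:]=0;m[:60]=0
    m=cv2.morphologyEx(m,cv2.MORPH_OPEN,np.ones((5,5)));p=cv2.findNonZero(m);return cv2.boundingRect(p)
E
python3 - <<'E'
from bench import *
from piv import *
import pickle
o,c=pickle.load(open("w4.pkl","rb"));K=c["camera_matrix"];T=cam_tool(o,c)
oo=get_obs();cc=camera_model("wrist");im=snapshot("wrist");cv2.imwrite("pics/w5.png",im)
print(np.abs(T-cam_tool(oo,cc)).max())
for n in("w2","w3","w4","w5"):
    x,y,w,h=box(cv2.imread(f"pics/{n}.png"));b=np.array([x,y,x+w,y+h])
    f=lambda q:np.r_[(lambda u:[u[:,0].min()-b[0],u[:,1].min()-b[1],u[:,0].max()-b[2],u[:,1].max()-b[3]])(pred(K,T,*q))]
    r=least_squares(f,[0,0,0],x_scale=[.1,.01,.01]);print(n,b,r.x,r.fun)
E
```

```text
4.772760312360619e-05
w2 [199  85 319 117] [ 0.0468 -0.0064  0.0004] [ 0.107  -0.3901 -0.107   0.3982]
w3 [199  89 319 121] [ 0.0608 -0.0038  0.0004] [ 0.097  -0.3533 -0.097   0.3603]
w4 [199  93 318 124] [ 0.0853 -0.0036 -0.    ] [ 0.183  -0.6563 -0.183   0.6689]
w5 [0 0 0 0] [       0.4388 -7967764.045  -5367426.2549] [-0. -0.  0.  0.]
```

```bash
python3 - <<'E'
from piv import *
for n in("w4","w5"):
    im=cv2.imread(f"pics/{n}.png");h=cv2.cvtColor(im,cv2.COLOR_BGR2HSV)
    for col in(215,305):
        print(n,col,"rows 20..150/3:",[tuple(int(v) for v in im[r,col]) for r in range(20,150,4)])
    y=cv2.inRange(h,(20,120,60),(35,255,255));p=cv2.findNonZero(y);print("yellow",cv2.boundingRect(p))
E
```

```text
w4 215 rows 20..150/3: [(73, 39, 29), (70, 41, 32), (71, 40, 31), (71, 40, 27), (72, 35, 23), (70, 37, 28), (72, 40, 33), (73, 40, 33), (69, 38, 29), (64, 31, 19), (77, 47, 33), (70, 40, 29), (71, 43, 32), (69, 37, 23), (71, 38, 26), (78, 45, 40), (75, 43, 38), (73, 44, 38), (62, 34, 29), (151, 72, 25), (155, 70, 32), (149, 71, 27), (150, 75, 31), (143, 64, 19), (149, 72, 30), (152, 72, 36), (116, 55, 27), (88, 78, 81), (81, 71, 76), (82, 74, 71), (79, 74, 73), (78, 72, 68), (87, 79, 78)]
w4 305 rows 20..150/3: [(68, 58, 63), (71, 35, 32), (71, 40, 23), (74, 42, 31), (65, 33, 17), (66, 38, 21), (70, 37, 30), (75, 43, 32), (71, 42, 27), (71, 39, 27), (66, 38, 23), (65, 32, 24), (144, 174, 188), (142, 171, 184), (142, 173, 186), (117, 139, 152), (142, 173, 188), (51, 38, 37), (33, 20, 17), (149, 70, 27), (151, 72, 30), (151, 70, 21), (153, 72, 28), (149, 70, 26), (148, 66, 30), (149, 70, 21), (123, 60, 24), (84, 72, 72), (82, 71, 75), (80, 72, 72), (79, 72, 71), (83, 78, 77), (82, 76, 76)]
yellow (205, 100, 210, 284)
w5 215 rows 20..150/3: [(87, 76, 56), (91, 80, 56), (89, 80, 61), (89
[... 229 characters left out ...]
 43), (83, 73, 45), (80, 68, 44), (83, 75, 48), (84, 73, 52), (85, 72, 50), (86, 74, 54), (79, 66, 49), (80, 73, 53), (85, 77, 56), (83, 74, 47), (84, 72, 45), (82, 69, 48), (82, 73, 48)]
w5 305 rows 20..150/3: [(90, 76, 59), (84, 72, 52), (83, 76, 48), (84, 76, 51), (83, 70, 49), (89, 79, 60), (86, 76, 51), (80, 72, 46), (85, 73, 48), (83, 74, 53), (81, 71, 52), (86, 74, 54), (79, 71, 43), (83, 73, 47), (83, 74, 53), (80, 72, 46), (89, 78, 57), (84, 70, 49), (80, 71, 49), (84, 72, 53), (83, 72, 49), (82, 73, 49), (83, 69, 49), (82, 74, 49), (83, 74, 51), (83, 76, 53), (80, 70, 47), (84, 72, 52), (82, 73, 49), (80, 71, 51), (84, 71, 52), (81, 71, 52), (83, 73, 50)]
yellow (205, 291, 210, 93)
```

servo_tool:
  targets:
    - [0,0,0.1,0]
    - [0,0,0.15,0]
    - [0,0,0.15,0]

```text
time: 21.08
tool_pos: [0.5705, 0.0753, 0.1628]
ee_rot: [3.118, -0.016, 1.507]
wrist_force: [0.1, -0.5, -1.0]
width: 0.0197
finger_force: 30.0
```

```bash
python3 - <<'E'
from bench import *
from piv import *
o=get_obs();print(o["time"],o["tool_pos"],o["wrist_force"],o["wrist_torque"])
c=camera_model("scene");im=snapshot("scene");cv2.imwrite("pics/s2.png",im)
h=cv2.cvtColor(im,cv2.COLOR_BGR2HSV)
b=cv2.inRange(h,(100,140,105),(125,255,255));y=cv2.inRange(h,(20,120,60),(35,255,255))
for n,m in(("b",b),("y",y)):
    k,l,s,ce=cv2.connectedComponentsWithStats(m);print(n,s[1:][s[1:,4]>15].tolist())
r=Ro.from_euler('xyz',o["ee_rot"])
def P(pts,d,dz=0):
    g=np.array([-.0767,0,.1215]);Q=(np.array(pts)/1000-g)@Ro.from_euler('y',d).as_matrix().T
    return proj(c,o["tool_pos"]+r.apply(np.c_[Q[:,0],-Q[:,1],-Q[:,2]-.005])+[0,0,dz])
B=[[x,yy,z] for x in(-12,12) for yy in(-45,45) for z in(0,30)]
for d in(-.1,0,.1):print(d,P(B,d).round(1).tolist(),P([[0,0,30],[-80.3,0,125.8]],d).round(1).tolist())
E
```

```text
21.075 [0.5705 0.0753 0.1628] [ 0.1442 -0.4582 -1.014 ] [-0.2275 -0.0157  0.0438]
b [[310, 181, 5, 7, 21]]
y [[292, 165, 21, 13, 121]]
-0.1 [[313.1, 193.9], [313.1, 188.0], [305.2, 168.1], [305.0, 162.0], [321.6, 192.0], [321.8, 186.1], [313.3, 166.4], [313.3, 160.2]] [[313.2, 173.8], [282.5, 159.1]]
0 [[308.7, 195.9], [309.6, 189.9], [301.0, 170.2], [301.8, 163.9], [317.1, 194.6], [318.3, 188.6], [309.1, 169.0], [310.0, 162.7]] [[309.8, 176.0], [282.6, 159.0]]
0.1 [[304.1, 197.8], [306.1, 191.7], [296.7, 172.1], [298.4, 165.7], [312.4, 196.9], [314.5, 190.8], [304.6, 171.3], [306.5, 165.0]] [[306.3, 178.0], [282.8, 158.8]]
```

```bash
python3 - <<'E'
import cv2,numpy as np
im=cv2.imread("pics/s2.png").astype(int)
print("cols 296..323");
for r in range(160,202,2): print(r,' '.join(f"{im[r,c,0]:3d}/{im[r,c,2]:3d}" for c in range(296,324,2)))
E
```

```text
cols 296..323
160  37/ 35  44/ 41  42/ 42  44/ 41  45/ 42  49/ 49  56/ 57  61/ 58  51/ 44  47/ 26  61/ 56  79/ 81 118/118 132/128
162  52/ 52  55/ 56  54/ 53  45/ 44  52/ 50  57/ 45  60/ 45  60/ 59  56/ 54  41/ 20  54/ 43  73/ 72 107/108 131/130
164  52/ 53  55/ 62  55/ 68  58/ 58  71/ 48  85/ 37  90/ 36  62/ 53  59/ 58  42/ 28  53/ 34  65/ 62  94/ 94 121/121
166  43/102  43/116  46/124  50/112  84/ 71 103/ 36 102/ 29  73/ 50  57/ 58  48/ 41  49/ 25  59/ 55  74/ 73  88/ 88
168  22/ 84  32/112  39/131  43/138  55/126  76/101  94/ 67  81/ 53  58/ 59  52/ 50  43/ 19  59/ 49  72/ 72  84/ 83
170  18/ 60  17/ 70  27/ 93  36/119  39/132  46/137  51/122  63/ 97  61/ 66  60/ 57  40/ 27  55/ 42  65/ 64  80/ 80
172  24/ 46  17/ 54  15/ 62  14/ 69  29/ 96  37/117  39/135  45/128  49/ 74  60/ 57  49/ 39  46/ 25  62/ 57  77/ 77
174  32/ 17  23/ 30  23/ 48  17/ 59  14/ 62  21/ 74  26/ 97  39/120  50/ 88  58/ 61  55/ 49  42/ 18  56/ 47  72/ 70
176  24/  5  33/ 14  33/ 28  53/ 73  44/ 76  20/ 61  23/ 63  15/ 72  39/ 75  56/ 60  54/ 53  46/ 28  52/ 39  67/ 66
178  35/ 15  30/  6  35/ 35  64/ 83  72/ 9
[... 649 characters left out ...]
/ 56
190  33/  9  30/  6  30/  7  31/  8  27/  3  28/  7  34/ 10  45/  2  58/  3  57/  9  55/ 31  56/ 54  59/ 58  55/ 55
192  39/ 19  27/  4  32/ 10  24/  9  27/  1  25/  6  30/  6  44/ 12  48/  3  47/  2  52/ 24  57/ 53  55/ 54  59/ 57
194  46/ 15  31/ 10  27/  8  26/  3  29/  4  27/  8  33/ 15  42/  5  47/  4  45/ 12  45/ 19  49/ 43  54/ 55  59/ 57
196  49/ 17  35/  1  33/  9  34/ 10  45/ 18  44/ 17  46/ 19  47/ 13  47/ 16  45/ 13  49/ 10  50/ 37  58/ 58  56/ 58
198  47/ 13  44/  8  46/ 12  48/ 17  51/ 17  46/  8  47/ 19  46/ 15  45/ 12  50/ 18  49/ 16  48/ 30  52/ 50  56/ 58
200  73/ 73  51/ 28  50/ 19  48/ 12  49/ 15  48/ 14  47/  9  48/ 17  46/ 13  51/ 19  47/ 10  50/ 18  53/ 36  59/ 53
```

servo_tool:
  targets:
    - [0,0,0.1,0]
    - [0,0,0.2,0]
    - [0,0,0.2,0]

```text
time: 21.5
tool_pos: [0.5709, 0.0749, 0.1623]
ee_rot: [3.116, -0.016, 1.507]
wrist_force: [-1.4, -2.2, 6.3]
width: 0.0199
finger_force: 30.0
```

servo_tool:
  targets:
    - [0,0,0.1,0]
    - [0,0,0.15,0]
    - [0,0,0.15,0]

```text
time: 21.88
tool_pos: [0.5713, 0.0746, 0.1618]
ee_rot: [3.115, -0.015, 1.507]
wrist_force: [-1.6, -3.0, 7.6]
width: 0.02
finger_force: 30.1
```

servo_tool:
  targets:
    - [-0.6,0,-0.05,0]
    - [-1.4,0,-0.06,0]
    - [-2.2,0,-0.07,0]
    - [-3,0,-0.08,0]
    - [-3.8,0,-0.09,0]
    - [-4.6,0,-0.1,0]
    - [-5.4,0,-0.11,0]
    - [-6.2,0,-0.12,0]

```text
time: 22.88
tool_pos: [0.5664, 0.0129, 0.1593]
ee_rot: [3.118, -0.016, 1.507]
wrist_force: [-0.1, 2.0, 1.3]
width: 0.0197
finger_force: 30.0
```

```bash
python3 - <<'E'
from bench import *
from piv import *
o=get_obs();print(o["time"],o["tool_pos"],o["ee_rot"],o["wrist_force"],blk(o))
im=snapshot("wrist");cv2.imwrite("pics/w6.png",im);print(box(im))
E
```

```text
22.875 [0.5664 0.0129 0.1593] [ 3.1183 -0.0162  1.5067] [-0.1428  1.9918  1.2961] [-0.0252  0.0322  0.0441  0.0002]
(194, 72, 130, 36)
```

servo_tool:
  targets:
    - [-0.8,0,-0.01,0]
    - [-1.6,0,-0.02,0]
    - [-2.4,0,-0.03,0]
    - [-3.2,0,-0.05,0]
    - [-4,0,-0.06,0]
    - [-4.8,0,-0.07,0]
    - [-5.6,0,-0.09,0]
    - [-6.4,0,-0.1,0]

```text
time: 23.92
tool_pos: [0.5619, -0.0516, 0.1586]
ee_rot: [3.119, -0.015, 1.507]
wrist_force: [0.0, -0.0, -1.3]
width: 0.0199
finger_force: 30.0
```

```bash
cat > chips.py <<'E'
from bench import *
from piv import *
def chips(tag,zs=(.068,)):
    o=get_obs();c=camera_model("wrist");im=snapshot("wrist");cv2.imwrite(f"pics/{tag}.png",im)
    print(o["time"],o["tool_pos"],o["ee_rot"],o["wrist_force"],blk(o),"box",box(im))
    g=cv2.cvtColor(im,cv2.COLOR_BGR2HSV);m=cv2.inRange(g,(12,20,110),(38,115,255));m[250:]=0
    n,l,s,ce=cv2.connectedComponentsWithStats(m)
    ph=STN[2];R=np.array([[np.cos(ph),-np.sin(ph)],[np.sin(ph),np.cos(ph)]])
    for i in range(1,n):
        if 20<s[i,4]<900: print(ce[i].round(),s[i].tolist(),*[((back(c,ce[i:i+1],z)[:,:2]-STN[:2])@R*1000).round().tolist() for z in (.068,.02)])
E
python3 -c "
from chips import *
chips('w7')"
```

```text
23.925 [ 0.5619 -0.0516  0.1586] [ 3.1193 -0.0146  1.5066] [ 0.0001 -0.0061 -1.2588] [-0.09    0.0326  0.0433  0.0001] box (195, 74, 127, 30)
[346.  12.] [325, 0, 43, 32, 799] [[-30.0, -28.0]] [[-18.0, -41.0]]
[224. 122.] [209, 109, 32, 28, 569] [[-106.0, 60.0]] [[-108.0, 63.0]]
[281. 117.] [274, 110, 16, 16, 235] [[-103.0, 17.0]] [[-104.0, 12.0]]
```

servo_tool:
  targets:
    - [-0.3,0,-2,0]
    - [0,0,-5,0]
    - [0,2.5,-8,0]
    - [0,5,-8,0]
    - [0,7.7,-8,0]
    - [0,7.7,-8,0]

```text
time: 24.72
tool_pos: [0.6378, -0.0572, 0.239]
ee_rot: [3.121, -0.015, 1.507]
wrist_force: [-0.6, 0.2, -0.9]
width: 0.0196
finger_force: 30.0
```

```bash
python3 - <<'E'
from chips import *
chips('w8')
o=get_obs();c=camera_model("wrist");K=c["camera_matrix"];T=cam_tool(o,c)
x,y,w,h=box(cv2.imread("pics/w8.png"));b=np.array([x,y,x+w,y+h])
f=lambda q:(lambda u:np.array([u[:,0].min()-b[0],u[:,1].min()-b[1],u[:,0].max()-b[2],u[:,1].max()-b[3]]))(pred(K,T,*q))
r=least_squares(f,[0,0,0],x_scale=[.1,.01,.01]);print(r.x,r.fun)
r=least_squares(lambda q:f([q[0],-.005,q[1]]),[0,0],x_scale=[.1,.01]);print(r.x,r.fun)
E
```

```text
24.725 [ 0.6378 -0.0572  0.239 ] [ 3.1211 -0.0153  1.5065] [-0.5712  0.1638 -0.9444] [-0.0907 -0.0433  0.1237  0.    ] box (0, 0, 0, 0)
[273.   3.] [264, 0, 21, 11, 130] [[-3.0, -57.0]] [[10.0, -60.0]]
[244.  30.] [229, 14, 31, 34, 565] [[-26.0, -30.0]] [[-16.0, -29.0]]
[163. 118.] [151, 107, 25, 23, 342] [[-106.0, 51.0]] [[-108.0, 63.0]]
[202. 115.] [192, 106, 23, 16, 253] [[-103.0, 12.0]] [[-104.0, 19.0]]
[508. 225.] [503, 180, 9, 70, 318] [[-222.0, -318.0]] [[-239.0, -358.0]]
[       0.4387 -8068437.8033 -5434839.422 ] [-0. -0.  0.  0.]
[-0.4028 -0.1526] [-80.7214  19.9078  86.9814  62.269 ]
```

```bash
python3 - <<'E'
from piv import *
im=cv2.imread("pics/w8.png")
for c in(215,300): print([tuple(map(int,im[r,c])) for r in range(40,140,4)])
print([tuple(map(int,im[95,c])) for c in range(170,350,8)])
E
```

```text
[(78, 47, 32), (72, 40, 24), (76, 39, 28), (75, 37, 26), (77, 47, 37), (74, 37, 26), (73, 33, 23), (71, 36, 15), (73, 38, 17), (104, 51, 21), (105, 48, 20), (101, 50, 13), (98, 47, 8), (100, 45, 16), (104, 51, 30), (100, 46, 17), (103, 51, 19), (95, 41, 12), (67, 73, 78), (63, 78, 88), (76, 75, 77), (87, 84, 82), (90, 81, 85), (84, 77, 81), (130, 121, 123)]
[(75, 40, 25), (75, 44, 36), (77, 43, 32), (75, 45, 31), (74, 40, 26), (79, 50, 35), (75, 41, 22), (71, 31, 19), (70, 33, 26), (102, 47, 27), (105, 55, 25), (98, 43, 17), (101, 48, 30), (100, 50, 23), (102, 56, 34), (99, 46, 23), (107, 58, 32), (95, 45, 26), (86, 78, 83), (87, 79, 79), (84, 78, 77), (86, 79, 79), (85, 79, 79), (87, 78, 83), (124, 117, 118)]
[(86, 75, 79), (88, 81, 82), (89, 84, 82), (81, 75, 79), (103, 50, 16), (99, 50, 18), (99, 41, 18), (96, 43, 16), (102, 49, 24), (109, 52, 25), (11, 77, 95), (9, 79, 94), (0, 74, 92), (107, 47, 17), (97, 46, 17), (105, 55, 33), (100, 48, 21), (100, 51, 23), (100, 51, 18), (84, 80, 80), (180, 178, 185), (175, 172, 179), (179, 171, 181)]
```

servo_tool:
  targets:
    - [1,0,1.5,0]
    - [3,0,3,0]
    - [5,0,4.1,0]
    - [7,0,4.1,0]
    - [9,0,4.1,0]
    - [11,0,4.1,0]
    - [12.3,0,4.1,0]
    - [12.3,0,4.1,0]

```text
time: 25.78
tool_pos: [0.6463, 0.0679, 0.2024]
ee_rot: [3.118, -0.016, 1.508]
wrist_force: [-0.2, -1.6, -1.2]
width: 0.0196
finger_force: 30.0
```

servo_tool:
  targets:
    - [0,0,1,0]
    - [0,0,2,0]
    - [0,0,3,0]
    - [0,0,3.2,0]
    - [0,0,3.2,0]

```text
time: 26.4
tool_pos: [0.6468, 0.0671, 0.1698]
ee_rot: [3.119, -0.016, 1.506]
wrist_force: [-0.1, -0.5, -1.6]
width: 0.0197
finger_force: 30.0
```

```bash
python3 - <<'E'
from bench import *
from piv import *
o=get_obs();print(o["time"],o["tool_pos"],o["ee_rot"],o["wrist_force"],blk(o))
c=camera_model("wrist");K=c["camera_matrix"];T=cam_tool(o,c);b=np.array([198.5,75,319,110])
f=lambda q:(lambda u:np.array([u[:,0].min()-b[0],u[:,1].min()-b[1],u[:,0].max()-b[2],u[:,1].max()-b[3]]))(pred(K,T,*q))
r=least_squares(f,[0,0,0],x_scale=[.1,.01,.01]);print(r.x,r.fun)
E
```

```text
26.4 [0.6468 0.0671 0.1698] [ 3.1185 -0.0161  1.5065] [-0.1257 -0.4592 -1.6192] [ 0.034  -0.0446  0.0546 -0.    ]
[ 0.0071 -0.01    0.0001] [-0.2287  0.8459  0.2287 -0.8654]
```

servo_tool:
  targets:
    - [0,0,0.3,0]
    - [0,0,0.6,0]
    - [0,0,0.6,0]

```text
time: 26.78
tool_pos: [0.6469, 0.0674, 0.1638]
ee_rot: [3.119, -0.016, 1.507]
wrist_force: [-0.3, 0.9, -1.8]
width: 0.0196
finger_force: 30.0
```

servo_tool:
  targets:
    - [0,0,0.1,0]
    - [0,0,0.2,0]
    - [0,0,0.2,0]

```text
time: 27.15
tool_pos: [0.647, 0.0674, 0.162]
ee_rot: [3.118, -0.016, 1.507]
wrist_force: [-0.4, 0.1, -1.4]
width: 0.0197
finger_force: 30.0
```

servo_tool:
  targets:
    - [0,0,0.1,0]
    - [0,0,0.2,0]
    - [0,0,0.2,0]

```text
time: 27.52
tool_pos: [0.6472, 0.0674, 0.1602]
ee_rot: [3.118, -0.016, 1.507]
wrist_force: [-0.2, 0.3, -1.4]
width: 0.0197
finger_force: 30.0
```

servo_tool:
  targets:
    - [0,0,0.1,0]
    - [0,0,0.2,0]
    - [0,0,0.2,0]

```text
time: 27.9
tool_pos: [0.6476, 0.067, 0.1596]
ee_rot: [3.116, -0.016, 1.507]
wrist_force: [-1.5, -2.5, 5.8]
width: 0.0199
finger_force: 30.0
```

servo_tool:
  targets:
    - [0,0,0.1,0]
    - [0,0,0.1,0]

```text
time: 28.15
tool_pos: [0.6478, 0.0667, 0.1593]
ee_rot: [3.115, -0.015, 1.506]
wrist_force: [-1.4, -3.4, 6.7]
width: 0.0198
finger_force: 30.0
```

servo_tool:
  targets:
    - [-0.6,0,-0.05,0]
    - [-1.4,0,-0.05,0]
    - [-2.2,0,-0.06,0]
    - [-3,0,-0.07,0]
    - [-3.8,0,-0.08,0]
    - [-4.6,0,-0.09,0]
    - [-5.4,0,-0.1,0]
    - [-6.2,0,-0.11,0]

```text
time: 29.15
tool_pos: [0.6432, 0.005, 0.1571]
ee_rot: [3.118, -0.016, 1.507]
wrist_force: [0.3, 1.7, 1.2]
width: 0.0198
finger_force: 30.0
```

servo_tool:
  targets:
    - [-0.8,0,-0.01,0]
    - [-1.6,0,-0.02,0]
    - [-2.4,0,-0.03,0]
    - [-3.2,0,-0.05,0]
    - [-4,0,-0.06,0]
    - [-4.8,0,-0.07,0]
    - [-5.6,0,-0.09,0]
    - [-6.5,0,-0.1,0]

```text
time: 30.15
tool_pos: [0.6386, -0.0605, 0.1563]
ee_rot: [3.119, -0.015, 1.507]
wrist_force: [-0.4, -0.4, -1.9]
width: 0.0202
finger_force: 30.0
```

servo_tool:
  targets:
    - [-0.3,0,0,0]
    - [-0.3,0,-2,0]
    - [0,0,-6,0]
    - [-1,0,-12,0]
    - [-1,0,-14,0]
    - [-1,0,-14,0]

```text
time: 30.9
tool_pos: [0.6357, -0.0718, 0.2994]
ee_rot: [3.113, -0.015, 1.507]
wrist_force: [0.3, 0.7, -1.7]
width: 0.0198
finger_force: 30.0
```

```bash
python3 -c "
from chips import *
chips('w9')
im=cv2.imread('pics/w9.png')
print([tuple(map(int,im[r,215])) for r in range(60,130,3)])
"
```

```text
30.9 [ 0.6357 -0.0718  0.2994] [ 3.1133 -0.0151  1.5066] [ 0.3269  0.6577 -1.6849] [-0.1054 -0.043   0.1842  0.0001] box (194, 70, 129, 35)
[509.  68.] [507, 59, 5, 19, 36] [[-67.0, -336.0]] [[-62.0, -372.0]]
[508.  88.] [505, 79, 7, 18, 61] [[-89.0, -339.0]] [[-86.0, -375.0]]
[173. 105.] [163, 96, 21, 19, 244] [[-108.0, 53.0]] [[-108.0, 64.0]]
[207. 106.] [200, 106, 18, 2, 29] [[-110.0, 14.0]] [[-110.0, 19.0]]
[236. 106.] [231, 106, 12, 2, 22] [[-110.0, -20.0]] [[-110.0, -18.0]]
[504. 114.] [502, 107, 4, 16, 25] [[-119.0, -339.0]] [[-120.0, -376.0]]
[(70, 36, 25), (67, 32, 15), (69, 38, 29), (107, 46, 7), (138, 63, 24), (138, 66, 20), (134, 60, 15), (138, 63, 20), (135, 63, 17), (134, 65, 27), (134, 62, 21), (140, 65, 32), (139, 67, 29), (132, 59, 26), (135, 65, 34), (84, 70, 63), (86, 76, 77), (80, 75, 76), (81, 76, 76), (79, 71, 74), (75, 71, 72), (123, 114, 116), (127, 113, 120), (117, 106, 110)]
```

```bash
python3 - <<'E'
from bench import *
from piv import *
o=get_obs();c=camera_model("wrist");K=c["camera_matrix"];T=cam_tool(o,c)
for n,b in(("w2",(199,85,319.5,117.5)),("w9",(194.5,70,322.5,105))):
    b=np.array(b);f=lambda q:(lambda u:np.array([u[:,0].min()-b[0],u[:,1].min()-b[1],u[:,0].max()-b[2],u[:,1].max()-b[3]]))(pred(K,T,*q))
    r=least_squares(f,[0,0,0],x_scale=[.1,.01,.01]);print(n,r.x,r.fun)
    m=cv2.inRange(cv2.cvtColor(cv2.imread(f"pics/{n}.png"),cv2.COLOR_BGR2HSV),(20,150,90),(35,255,255));m[:,:225]=0;m[:,300:]=0
    p=cv2.findNonZero(m[:270]);print("handle",cv2.boundingRect(p))
# over-stand pose: TCP 7 cm above home
print(rel(o,[.6511,-.3456,.30],1.8896))
E
```

```text
w2 [ 0.0418 -0.0053  0.0006] [ 0.0602 -0.221  -0.0602  0.2256]
handle (239, 92, 39, 174)
w9 [-0.0756 -0.0029 -0.    ] [ 0.023  -0.0943 -0.023   0.0967]
handle (239, 79, 39, 190)
(array([-27.24,   3.37,  -0.67]), np.float64(-21.9))
```

```bash
python3 - <<'E'
from bench import *
from piv import *
o=get_obs()
for x,z in((-.155,.22),(-.155,.122),(-.119,.122)):
    t=st(STD,x,.0006,z);print(t,rel(o,t,1.8892))
E
```

```text
[ 0.6757 -0.42    0.22  ] (array([-34.63,   6.11,   7.28]), np.float64(-21.9))
[ 0.6757 -0.42    0.122 ] (array([-34.79,   5.88,  17.08]), np.float64(-21.9))
[ 0.6644 -0.3858  0.122 ] (array([-31.45,   4.53,  17.1 ]), np.float64(-21.9))
```

servo_tool:
  targets:
    - [-4,-1.5,0,0]
    - [-8,-3,0,0]
    - [-11,-4.3,2,0]
    - [-12.5,-4.3,6,0]
    - [-12.5,-4.3,11,0]
    - [-12.5,-4.3,15,0]
    - [-12.5,-4.3,17.2,0]
    - [-12.5,-4.3,17.2,0]

```text
time: 31.95
tool_pos: [0.5852, -0.1894, 0.1163]
ee_rot: [3.128, -0.02, 1.507]
wrist_force: [-0.5, 0.1, -1.4]
width: 0.0199
finger_force: 30.0
```

```bash
python3 - <<'E'
from chips import *
chips('w10')
print("tray outer", [((back(camera_model('top'),np.array([[493,197],[468,525]])/4+[175,100],.035)[:,:2]-STN[:2])@np.array([[np.cos(1.5065),-np.sin(1.5065)],[np.sin(1.5065),np.cos(1.5065)]]))])
E
```

```text
31.95 [ 0.5852 -0.1894  0.1163] [ 3.1281 -0.0196  1.5069] [-0.5012  0.142  -1.3918] [-0.2255  0.0016  0.0013  0.0004] box (0, 0, 0, 0)
tray outer [array([[-0.1896, -0.1126],
       [-0.187 ,  0.1155]])]
```

servo_tool:
  targets:
    - [0,0,-0.4,0]
    - [0.5,0,-0.4,0]
    - [1,0,-0.4,0]
    - [1.4,0,-0.4,0]
    - [1.8,0,-0.4,0]
    - [1.8,0,-0.4,0]

```text
time: 32.75
tool_pos: [0.5894, -0.1734, 0.1267]
ee_rot: [3.117, -0.014, 1.507]
wrist_force: [-1.0, -2.7, -0.4]
width: 0.0195
finger_force: 30.0
```

servo_tool:
  targets:
    - [0.3,0,0,0]
    - [0.6,0,0,0]
    - [0.6,0,0,0]

```text
time: 33.12
tool_pos: [0.5899, -0.1668, 0.1265]
ee_rot: [3.118, -0.016, 1.507]
wrist_force: [-0.7, -3.6, -0.2]
width: 0.0202
finger_force: 30.0
```

servo_tool:
  targets:
    - [0.2,0,0,0]
    - [0.3,0,0,0]
    - [0.3,0,0,0]

```text
time: 33.5
tool_pos: [0.5899, -0.1637, 0.1264]
ee_rot: [3.118, -0.016, 1.507]
wrist_force: [0.0, -2.8, 0.5]
width: 0.02
finger_force: 30.0
```

```bash
python3 - <<'E'
from bench import *
from piv import *
o=get_obs();print(o["wrist_force"],o["wrist_torque"],blk(o))
im=snapshot("wrist");cv2.imwrite("pics/w11.png",im)
print([tuple(map(int,im[r,215])) for r in range(60,132,3)])
E
```

```text
[ 0.0204 -2.7963  0.4949] [-0.92   -0.0946 -0.0985] [-0.1999 -0.0026  0.0112  0.0004]
[(137, 124, 129), (141, 128, 134), (149, 133, 137), (83, 76, 77), (96, 86, 86), (91, 83, 84), (89, 82, 85), (88, 85, 81), (58, 44, 43), (105, 47, 24), (105, 52, 29), (106, 55, 32), (102, 48, 20), (103, 50, 27), (105, 53, 29), (107, 58, 35), (102, 51, 29), (104, 49, 27), (106, 53, 32), (101, 45, 19), (113, 114, 117), (113, 112, 117), (111, 108, 113), (110, 107, 112)]
```

servo_tool:
  targets:
    - [-1,0,0,0]
    - [-2.5,0,-3,0]
    - [-2.5,0,-7,0]
    - [-2.5,0,-10,0]
    - [-2.5,0,-10,0]

```text
time: 34.17
tool_pos: [0.5871, -0.1905, 0.2288]
ee_rot: [3.113, -0.016, 1.507]
wrist_force: [0.1, 0.2, -2.5]
width: 0.0198
finger_force: 30.0
```

```bash
cat >> h.py <<'E'
def togo(o,x,y,z,yaw,F=STD):
    "tool shift (cm), turn (deg) bringing block underside centre to (x,y,z) of frame F, block yaw F+yaw; tilt of the tool kept"
    R0=Ro.from_euler('xyz',o["ee_rot"]);dy=(F[2]+yaw-o["ee_rot"][2]);R1=R0*Ro.from_euler('z',-dy)
    t=place(F,[[x,y,z]])[0]-R1.apply(OFF)
    return np.round(R0.inv().apply(t-o["tool_pos"])*100,2),round(-np.degrees(dy),2),R1.as_euler('xyz'),t
E
python3 - <<'E'
from bench import *
from piv import *
o=get_obs();print(o["time"],o["tool_pos"],o["ee_rot"],o["wrist_force"])
print(togo(o,0,0,.08,0))
im=snapshot("wrist");cv2.imwrite("pics/w12.png",im);print(box(im))
print([tuple(map(int,im[r,215])) for r in range(60,132,3)])
E
```

```text
34.175 [ 0.5871 -0.1905  0.2288] [ 3.1127 -0.0156  1.5072] [ 0.0592  0.1796 -2.4677]
(array([-15.31,   6.95,   3.23]), np.float64(-21.89), array([ 3.1089, -0.0037,  1.889 ]), array([ 0.6477, -0.3472,  0.1961]))
(197, 84, 123, 33)
[(87, 78, 75), (58, 55, 53), (58, 53, 50), (108, 105, 108), (105, 102, 108), (108, 106, 110), (108, 102, 108), (100, 94, 102), (158, 77, 51), (150, 74, 35), (147, 69, 29), (148, 68, 25), (149, 74, 33), (146, 68, 25), (148, 69, 33), (147, 70, 27), (144, 65, 31), (143, 71, 33), (146, 67, 26), (95, 39, 17), (107, 103, 110), (111, 104, 112), (109, 105, 112), (104, 102, 108)]
```

servo_tool:
  targets:
    - [-3,1.5,0,-5]
    - [-7,3.2,0,-10]
    - [-11,5,0,-16]
    - [-14,6.4,0,-21.9]
    - [-15.3,6.95,1,-21.9]
    - [-15.3,6.95,2.2,-21.9]
    - [-15.3,6.95,2.2,-21.9]
    - [-15.3,6.95,2.2,-21.9]

```text
time: 35.22
tool_pos: [0.6459, -0.3456, 0.2035]
ee_rot: [3.114, -0.007, 1.89]
wrist_force: [0.4, -0.0, -2.6]
width: 0.0198
finger_force: 30.0
```

```bash
python3 - <<'E'
from chips import *
o=get_obs();print(togo(o,0,0,.045,0))
chips('w13')
im=cv2.imread("pics/w13.png")
print([tuple(map(int,im[r,208])) for r in range(60,132,3)])
E
```

```text
(array([-0.27,  0.05,  4.26]), np.float64(0.04), array([ 3.1136, -0.0066,  1.8892]), array([ 0.6483, -0.3474,  0.1609]))
35.225 [ 0.6459 -0.3456  0.2035] [ 3.1136 -0.0066  1.8899] [ 0.3698 -0.015  -2.6283] [-0.3832 -0.0415  0.0875  0.3834] box (197, 84, 123, 33)
[(150, 148, 157), (150, 143, 151), (149, 145, 151), (142, 135, 143), (94, 90, 89), (86, 82, 84), (86, 80, 80), (88, 82, 83), (147, 71, 40), (135, 63, 29), (135, 67, 32), (132, 61, 31), (138, 67, 37), (135, 65, 35), (134, 63, 30), (133, 62, 31), (131, 63, 29), (131, 62, 25), (132, 64, 28), (85, 34, 14), (83, 76, 79), (85, 77, 82), (84, 78, 82), (82, 73, 76)]
```

servo_tool:
  targets:
    - [-0.2,0,1.5,0]
    - [-0.3,0,3,0]
    - [-0.3,0,4.3,0]
    - [-0.3,0,4.6,0]
    - [-0.3,0,4.6,0]
    - [-0.3,0,4.6,0]

```text
time: 36.02
tool_pos: [0.6484, -0.3495, 0.158]
ee_rot: [3.113, -0.005, 1.889]
wrist_force: [1.0, -1.0, -1.6]
width: 0.0199
finger_force: 30.0
```

```bash
python3 - <<'E'
from bench import *
from piv import *
o=get_obs();print(o["time"],o["tool_pos"],o["ee_rot"],o["wrist_force"],blk(o,STD))
print(togo(o,0,0,.030,0)[:2],togo(o,0,0,.013,0)[:2])
im=snapshot("wrist");cv2.imwrite("pics/w14.png",im);print(box(im))
E
```

```text
36.025 [ 0.6484 -0.3495  0.158 ] [ 3.1128 -0.005   1.8888] [ 1.0479 -1.0004 -1.6364] [-0.0022  0.0005  0.042  -0.0004]
(array([0.22, 0.02, 1.2 ]), np.float64(-0.02)) (array([ 0.21, -0.03,  2.9 ]), np.float64(-0.02))
(197, 84, 123, 33)
```

servo_tool:
  targets:
    - [0.2,0,0,0]
    - [0.2,0,0.2,0]
    - [0.2,0,0.5,0]
    - [0.2,0,0.8,0]
    - [0.2,0,1.1,0]
    - [0.2,0,1.1,0]

```text
time: 36.83
tool_pos: [0.6475, -0.3471, 0.1455]
ee_rot: [3.114, -0.007, 1.889]
wrist_force: [0.1, -0.6, -0.7]
width: 0.0197
finger_force: 30.0
```

```bash
python3 - <<'E'
from bench import *
from piv import *
o=get_obs();print(o["time"],o["tool_pos"],o["ee_rot"],o["wrist_force"],o["wrist_torque"],blk(o,STD))
im=snapshot("wrist");cv2.imwrite("pics/w15.png",im);print(box(im))
E
```

```text
36.825 [ 0.6475 -0.3471  0.1455] [ 3.1143 -0.007   1.8889] [ 0.1212 -0.6138 -0.6912] [-0.1315 -0.0941  0.0115] [ 0.0006  0.0007  0.0296 -0.0003]
(197, 84, 123, 33)
```

servo_tool:
  targets:
    - [0,0,0.2,0]
    - [0,0,0.4,0]
    - [0,0,0.6,0]
    - [0,0,0.8,0]
    - [0,0,0.8,0]

```text
time: 37.5
tool_pos: [0.6477, -0.347, 0.1377]
ee_rot: [3.114, -0.007, 1.889]
wrist_force: [-0.7, -0.8, -2.4]
width: 0.0194
finger_force: 30.0
```

servo_tool:
  targets:
    - [0,0,0.2,0]
    - [0,0,0.4,0]
    - [0,0,0.6,0]
    - [0,0,0.6,0]

```text
time: 38.0
tool_pos: [0.6479, -0.3469, 0.1317]
ee_rot: [3.114, -0.007, 1.889]
wrist_force: [-0.2, -0.7, -1.6]
width: 0.0194
finger_force: 30.0
```

Sliding in freely. About 2–3 mm to go.

servo_tool:
  targets:
    - [0,0,0.15,0]
    - [0,0,0.3,0]
    - [0,0,0.3,0]

```text
time: 38.38
tool_pos: [0.648, -0.3469, 0.1289]
ee_rot: [3.114, -0.006, 1.889]
wrist_force: [0.2, -0.7, -2.6]
width: 0.0198
finger_force: 30.0
```

servo_tool:
  targets:
    - [0,0,0.1,0]
    - [0,0,0.2,0]
    - [0,0,0.2,0]

```text
time: 38.75
tool_pos: [0.6482, -0.3469, 0.1272]
ee_rot: [3.114, -0.006, 1.889]
wrist_force: [0.5, 0.6, -1.8]
width: 0.0195
finger_force: 30.0
```

```bash
python3 - <<'E'
from bench import *
from piv import *
o=get_obs();print(o["time"],o["tool_pos"],o["ee_rot"],o["wrist_force"],o["wrist_torque"],blk(o,STD))
im=snapshot("wrist");cv2.imwrite("pics/w16.png",im);print(box(im))
E
```

```text
38.75 [ 0.6482 -0.3469  0.1272] [ 3.1137 -0.0061  1.8889] [ 0.4832  0.6294 -1.7562] [-0.1463 -0.1064 -0.0064] [ 0.0004 -0.      0.0113 -0.0003]
(197, 84, 123, 33)
```

servo_tool:
  targets:
    - [0,0,0.1,0]
    - [0,0,0.2,0]
    - [0,0,0.2,0]

```text
time: 39.17
tool_pos: [0.6485, -0.3474, 0.1267]
ee_rot: [3.113, -0.004, 1.889]
wrist_force: [0.4, -0.9, 4.9]
width: 0.0199
finger_force: 30.0
```

servo_tool:
  targets:
    - [0,0,0.1,0]
    - [0,0,0.15,0]
    - [0,0,0.15,0]

```text
time: 39.55
tool_pos: [0.649, -0.3478, 0.1262]
ee_rot: [3.111, -0.002, 1.889]
wrist_force: [0.1, -1.0, 7.1]
width: 0.0199
finger_force: 30.0
```

servo_tool:
  targets:
    - [0,0,-0.2,0]
    - [0,0,-0.2,0]
    - [0,0,-0.2,0]
    - [0,0,-0.2,0]
    - [0,0,-0.2,0]
    - [0,0,-0.2,0]
    - [0,0,-0.2,0]
    - [0,0,-0.2,0]
  claw: 0

```text
time: 40.55
tool_pos: [0.6482, -0.3469, 0.1257]
ee_rot: [3.114, -0.006, 1.889]
wrist_force: [0.1, 0.7, -0.1]
width: 0.0932
finger_force: 0.0
```

servo_tool:
  targets:
    - [0,0,-2,0]
    - [0,0,-5,0]
    - [0,0,-9,0]
    - [0,0,-11.5,0]
    - [0,0,-11.5,0]

```text
time: 41.18
tool_pos: [0.6464, -0.3494, 0.2461]
ee_rot: [3.108, 0.001, 1.889]
wrist_force: [0.3, -0.7, 0.5]
width: 0.094
finger_force: 0.0
```

```bash
python3 - <<'E'
from bench import *
from piv import *
o=get_obs();c=camera_model("wrist");im=snapshot("wrist");cv2.imwrite("pics/w17.png",im);print(o["time"],o["tool_pos"],o["ee_rot"])
m=cv2.inRange(cv2.cvtColor(im,cv2.COLOR_BGR2HSV),(100,150,60),(125,255,255));m[:60]=0;m[140:]=0;print("block",cv2.boundingRect(cv2.findNonZero(m)))
Q=np.array([[12,-45,43],[-12,-45,43],[-12,45,43],[12,45,43],[-80.3,0,138.8]])/1000
print("pred",proj(c,place(STD,Q)).round(1).tolist())
y=cv2.inRange(cv2.cvtColor(im,cv2.COLOR_BGR2HSV),(20,150,60),(35,255,255));y[:,:225]=0;y[:,300:]=0;print("handle",cv2.boundingRect(cv2.findNonZero(y[:270])))
im0=cv2.imread("pics/w1.png");m=cv2.inRange(cv2.cvtColor(im0,cv2.COLOR_BGR2HSV),(100,150,60),(125,255,255));m[:60]=0;m[140:]=0;print("w1 block",cv2.boundingRect(cv2.findNonZero(m)))
# top camera: compare scraper with the start; find chips
t0=cv2.imread("pics/top0.png");t=snapshot("top");cv2.imwrite("pics/top2.png",t);s=snapshot("scene");cv2.imwrite("pics/scene2.png",s)
for n,a,cam in(("top",t,"top"),("scene",s,"scene")):
    g=cv2.cvtColor(a,cv2.COLOR_BGR2HSV);k=cv2.inRange(g,(12,30,70),(38,130,255))
    nn,l,st_,ce=cv2.connectedComponentsWithStats(k);cm=camera_model(cam);ph=STN[2];R=np.array([[np.cos(ph),-np.sin(ph)],[np.sin(ph),np.cos(ph)]])
    for i in range(1,nn):
        w=(back(cm,ce[i:i+1],.018)[:,:2]-STN[:2])@R
        if st_[i,4]>8 and abs(w[0,0])<.25 and abs(w[0,1])<.2: print(n,ce[i].round(1),st_[i,4],w.round(3))
E
```

```text
41.175 [ 0.6464 -0.3494  0.2461] [3.1083 0.0006 1.8889]
block (215, 86, 85, 25)
pred [[299.8, 87.0], [299.1, 110.2], [215.9, 110.3], [215.1, 87.0], [261.3, 195.3]]
handle (248, 93, 23, 107)
w1 block (218, 90, 86, 24)
top [265.5 175.7] 121 [[-0.104 -0.034]]
top [263.4 193.9] 56 [[-0.102  0.018]]
top [264.  210.5] 65 [[-0.108  0.064]]
scene [256.2 187.6] 60 [[-0.11   0.059]]
scene [261.  200.6] 58 [[-0.104  0.014]]
scene [263.7 217. ] 132 [[-0.106 -0.039]]
```

```bash
python3 - <<'E'
from bench import *
o=get_obs();print(o["time"],o["wrist_force"]);print(close_job())
E
```

```text
41.325 [-0.13441134  0.58931215 -0.34621399]
the job is handed in; nothing more can be done
None
```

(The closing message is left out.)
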